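Clear the jammed filter feeder, kit the filters and lubricate the chute

ROBOT

A 6-joint arm with a two-finger parallel gripper is mounted at the origin on the work surface. World frame = base frame: x ahead of the robot, y to its left, z up, the work surface at z = 0. Lengths are in m, angles in rad, forces in N, time in s.
With the tool pointing down it reaches from about 0.225 to 0.725 m from the base axis. Payload 3.1 kg.
Tool frame: the origin (TCP) lies midway between the tips of the shut fingers; the grasp point (between the pads) lies 19 mm behind it; z points along the fingers, y is the direction in which the jaws open and shut (so a half turn about z gives the same grasp; the last joint's range is limited). The gripper opens to 85 mm and grips with 20 to 120 N. Pads are 22 mm wide; open, the fingers measure 114 mm over their backs; the gripper's body (76 mm by 85 mm) begins 54 mm behind the grasp point. The pads swing forward as they close: fully open they stand 13 mm farther back than shut.
Start: joints at [1.136, 0.048, 0.099, 1.622, 0, 1.443], TCP at [0.159, 0.5, 0.231] pointing down, gripper open.
Joint ranges: [-2.91, 2.91], [-0.99, 1.94], [-1.21, 1.42], [-2.12, 2.29], [-1.49, 1.47], [-3.14, 3.14]. Speed limits (rad/s): [2.79, 2.79, 3.14, 3.14, 3.14, 3.14].

INTERFACE

Orientations are given as a 3x3 rotation matrix whose columns are the frame's x, y, z axes.
In Python, from bench import readout, vision, ctrl gives the robot as it stands.
- The arm moves only by the tool servo_tool, never from a script. Its arguments are lists of equal length, an entry for each row: "jaw": the opening, from -1 (shut) to 1 (fully open); "linear": the shift along the tool's x, y, z in cm, a list of three; "roll": the turn about the tool's z in rad. A call has 1 to 5 rows; each row shifts and turns the commanded pose from where the row before left it, along the tool's axes as they then stand; what a row does not reach is not made up. A row lasts 1/8 s, in which the tool goes at most 62.5 mm and 10.7 degrees, less where a joint would pass 70% of its speed; a pose out of reach is approached as far as the arm can. A call is refused whole if a number of a shift passes 6.25 or a number of a turn 0.188, either way. A call with a gripper value outside its range is refused whole. The fingers move at their own pace and stop on an object; "newtons" is the grip in N (left out, the last holds). Time passes only in rows, so rows that do not move let the fingers close. It gives the time, the measured TCP pose, the force and the opening at its end, in the units of the state.
- readout.sense(): the state, without advancing time (a new reading comes with each control period).
- vision.capture(name): name is "scene" or "top"; returns (picture, depth): 480x640x3 uint8, red, green, blue; 480x640 float32, m along the optical axis (not along the pixel's ray), 0 where there is no reading.
- vision.get_calibration(name): a dict with "intrinsics" (3x3 intrinsics, pixels), "extrinsics" (4x4, takes a point from world to camera coordinates). Camera axes: x right, y down, z forward; pixel columns grow to the right and rows downward; lengths in m; the calibration is good to about 2 mm. A picture is of the moment at which its call begins. get_calibration takes no time and is no camera call.
- ctrl.job_done(): hands the job in, once; it reports no verdict.
The state is a dict: "t": time; "qpos": joint angles; "joint_velocities": joint speeds; "effort": joint torques, N m; "tcp_pos": TCP position; "tool_rot": TCP orientation; "wrist_force": force on the tool from outside, world axes, zero at the start; "moment": the same for the moment, N m; "gripper_width": finger opening in m.
Only numpy, scipy, OpenCV 4.12 (cv2) and the standard library are available. Lean on these libraries where they do the work, as an engineer would, in place of code of your own. Each camera call takes 0.05 s, during which the arm holds its last target.

TASK

Lift the crushed rusty filter that jams the feed chute out and put it in the red reject bin; then lay all the new filters from the chute on their sides in free slots of the black tray, one per slot; one may lie there already and stays in the tray. When the chute is empty, press the nozzle cap of the canister with the green disc beside it fully down for about half a second and let it spring back up; never press the one with the red disc, and leave the other things on the bench where they are.

Things in the scene. Friction and masses are not known exactly. Their poses are not given: they have to be found in the camera images.
- chute: Fixed gravity-feed chute: aluminium bed with red edges on dark legs, 484 mm long along its own y, sloping down towards its -y end (0.16 rad). Origin on the table under its middle; bed top 80 mm above the table there (about 42 mm at the low end, 118 mm at the high end). Bed 72 mm wide inside, side edges only 8 mm high and 3 mm thick, end stop about 32 mm high above the bed.
- outlet (a point): Where the centre of a filter lies when it rests against the end stop at the low end of the chute.
- jam: Crushed rusty-brown oil filter, flat-sided, 60 mm (its x, across the chute) by 50 by 46 mm high, 0.15 to 0.31 kg, origin at its centre. It sits on the chute bed by friction and holds back the filters; it starts tilted with the bed. Its 60 mm long way can be gripped from above by the two end faces, fingertips kept clear of the chute's side edges.
- filter1: New oil filter, white cylinder with a blue end, 56 mm diameter and 64 mm long, 0.2 to 0.3 kg, lying on its side; origin at its centre, x along its axis (across the chute). Rolls freely down the chute when nothing holds it back; can be gripped from above by its two end faces. 
- filter2: New oil filter, white cylinder with a blue end, 56 mm diameter and 64 mm long, 0.2 to 0.3 kg, lying on its side; origin at its centre, x along its axis (across the chute). Rolls freely down the chute when nothing holds it back; can be gripped from above by its two end faces. 
- filter3: New oil filter, white cylinder with a blue end, 56 mm diameter and 64 mm long, 0.2 to 0.3 kg, lying on its side; origin at its centre, x along its axis (across the chute). Rolls freely down the chute when nothing holds it back; can be gripped from above by its two end faces. Last in the row behind the jam; may be absent.
- filter4: New oil filter, white cylinder with a blue end, 56 mm diameter and 64 mm long, 0.2 to 0.3 kg, lying on its side; origin at its centre, x along its axis (across the chute). Rolls freely down the chute when nothing holds it back; can be gripped from above by its two end faces. Starts at the outlet, in front of the jam; may be absent.
- filter5: New oil filter, white cylinder with a blue end, 56 mm diameter and 64 mm long, 0.2 to 0.3 kg, lying on its side; origin at its centre, x along its axis (across the chute). Rolls freely down the chute when nothing holds it back; can be gripped from above by its two end faces. Starts already lying in a slot of the tray; may be absent.
- tray: Loose black kit tray, 94 mm (x) by 345 mm (y), 0.7 to 1.2 kg, origin under its centre. Five slots in a row along its y, centred at y = -136, -68, 0, 68, 136 mm, each 63 mm (y) by 84 mm (x), for one filter lying with its axis along the tray's x. Floor 5 mm thick, walls and dividers 18 mm high over all: a filter lying in a slot has its centre 33 mm above the table.
- bin: Loose red reject bin, open box 180 x 180 mm, 75 mm high, walls 4 mm, about 0.7 kg, origin under its centre.
- disc_green: Green status disc, 44 mm across, 6 mm thick, fixed flat on the table about 70 mm to the right (-y) of one canister: that canister is full. Origin under its centre.
- disc_red: Red status disc, same size, beside the other canister in the same way: that canister is out of service. Origin under its centre.
- can_a: Fixed yellow spray canister of chute lubricant, the one farther from the robot, 60 mm diameter, with a white round nozzle cap on top; origin under its centre on the table.
- cap_a (a point): Centre of the top face of the nozzle cap of can_a (cap 34 mm diameter), 218 mm above the table when up.
- nozzle_a (a joint): How far the sprung nozzle cap of can_a is pressed down, m: 0 up, 0.010 fully down. Takes 3 N to start moving and 9 N to bring fully down, against a solid stop; springs back.
- can_b: Fixed yellow spray canister of chute lubricant, the one nearer to the robot, 60 mm diameter, with a white round nozzle cap on top; origin under its centre on the table.
- cap_b (a point): Centre of the top face of the nozzle cap of can_b (cap 34 mm diameter), 218 mm above the table when up.
- nozzle_b (a joint): How far the sprung nozzle cap of can_b is pressed down, m: 0 up, 0.010 fully down. Takes 3 N to start moving and 9 N to bring fully down, against a solid stop; springs back.
- wrench: Steel wrench lying on the table; a bystander, to be left where it is. Origin at its underside.
- screwdriver: Screwdriver lying on the table; a bystander, to be left where it is. Origin at its underside.
- grease_jar: Orange grease jar, 66 mm diameter, 75 mm high; a bystander, to be left where it is. Origin at its underside.
- carton: Brown carton 70 x 110 x 60 mm; a bystander, to be left where it is. Origin at its underside.
- socket: Steel socket, upright tube 30 mm diameter, 50 mm high; a bystander, to be left where it is. Origin at its underside.
- mug: Blue mug, 80 mm diameter, 90 mm high; a bystander, to be left where it is. Origin at its underside.
There are look-alikes about, which are no part of the job. What is shaped like the filter2 but turquoise is not meant. What is shaped like the filter3 but purple is not meant.

How it is judged:
By the outcome, as a careful person would: the job done as asked, in the order asked, and still so for the second after the job is handed in, with the robot touching nothing.
Of filter3, filter4, filter5 only 1 to 3 are there at a start; the rules pass over those that are not, and their reading is None.
At some moment in a run one of tray, bin may be knocked a few centimetres aside while the robot is not near it.
It also fails if it takes over 210 s, if anything falls off the work surface, if the arm or the gripper's body presses on something with over 40 N, if the wrist force passes 120 N, or if a joint passes its speed limit or range.

## Working session

There is one attempt and no reset: what is moved stays moved. The work goes in short steps, Python scripts to look and compute and a tool call to move; the robot and the scene stay as the last step left them, time stands still between calls to the robot, and variables do not carry over. Pictures are saved under pics/ and viewed, and the job is handed in when it is done.

Besides the shell and the picture viewer there is one more tool, called as name([rows], argument=value, ...), one row to a line, values as JSON. servo_tool: Moves the arm, as the interface text tells. Its arguments: {"type":"object","properties":{"jaw":{"type":"array"},"linear":{"type":"array"},"roll":{"type":"array"},"newtons":{"type":"number"}},"required":["jaw","linear","roll"]}

```bash
mkdir -p pics; ls
cat > h.py <<'E'
import numpy as np, cv2
from bench import readout, vision, ctrl
def cap(name,fn=None):
    p,d=vision.capture(name)
    if fn: cv2.imwrite('pics/'+fn+'.png',p[:,:,::-1])
    return p,d
def cal(name):
    c=vision.get_calibration(name); return np.array(c['intrinsics']),np.array(c['extrinsics'])
def pt(name,u,v,d):
    K,E=cal(name); r=np.linalg.inv(K)@np.array([u,v,1.])*d
    return np.linalg.inv(E)@np.append(r,1)
def plane(name,u,v,z):
    K,E=cal(name); Ei=np.linalg.inv(E); o=Ei[:3,3]; r=Ei[:3,:3]@np.linalg.inv(K)@np.array([u,v,1.])
    return o+r*(z-o[2])/r[2]
def cloud(name,d):
    K,E=cal(name); v,u=np.mgrid[0:480,0:640]
    r=np.stack([(u-K[0,2])/K[0,0]*d,(v-K[1,2])/K[1,1]*d,d,np.ones_like(d)],-1)
    return (r@np.linalg.inv(E).T)[...,:3]
def proj(name,p):
    K,E=cal(name); q=E@np.append(p,1); q=K@q[:3]; return q[:2]/q[2]
E
python3 - <<'E'
from h import *
np.set_printoptions(precision=4,suppress=True)
for n in('scene','top'):
    p,d=cap(n,n+'0'); K,E=cal(n); print(n,K.tolist(),np.linalg.inv(E)); np.savez(n+'0.npz',p=p,d=d)
print(readout.sense())
E
```

```text
pics
scene [[450.05568057304333, 0.0, 317.4318721286882], [0.0, 450.05568057304333, 250.14340246372245], [0.0, 0.0, 1.0]] [[-0.0304  0.5087 -0.8604  1.3476]
 [ 0.9994  0.0018 -0.0342  0.0106]
 [-0.0159 -0.861  -0.5084  0.6442]
 [ 0.      0.      0.      1.    ]]
top [[507.88520294155626, 0.0, 322.74011959010437], [0.0, 507.88520294155626, 242.17485395857685], [0.0, 0.0, 1.0]] [[-0.0025 -0.9912  0.1325  0.3858]
 [-0.9998 -0.0004 -0.022  -0.0254]
 [ 0.0219 -0.1325 -0.9909  1.2224]
 [ 0.      0.      0.      1.    ]]
{'t': 0.1, 'qpos': array([ 1.1362,  0.0487,  0.0977,  1.622 , -0.    ,  1.443 ]), 'joint_velocities': array([ 0.0004, -0.0018,  0.0028, -0.0002, -0.0007,  0.0016]), 'effort': array([  0.0021, -33.9853,  32.0935,   0.0158,  -0.0001,  -0.    ]), 'tcp_pos': array([0.1583, 0.4999, 0.2302]), 'tool_rot': array([[-0.9533,  0.302 , -0.0009],
       [ 0.302 ,  0.9533, -0.002 ],
       [ 0.0002, -0.0022, -1.    ]]), 'wrist_force': array([ 0.0578, -0.4381,  0.9141]), 'moment': array([-0.0417, -0.0433, -0.0485]), 'gripper_width': 0.08567390657964166}
```

View pics/top0.png

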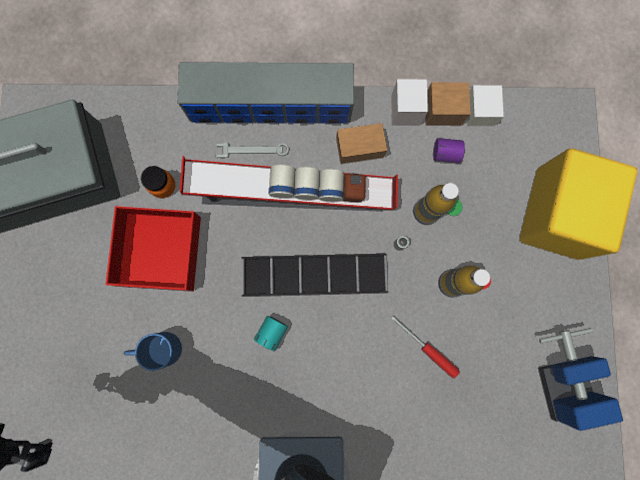

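View pics/scene0.png

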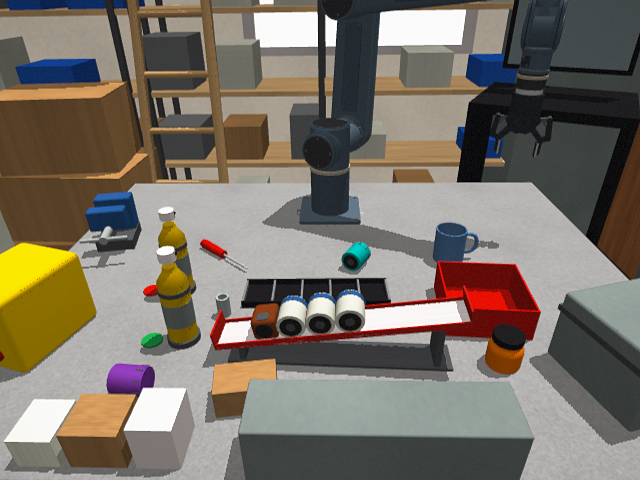

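Top view: jam is the brown block at (354,187), with three white/blue filters behind it at (331,184), (307,183) and (282,181). The tray at (315,275) is empty and the bin is at (153,248). The turquoise (271,333) and purple (449,150) cylinders are look-alikes. Green disc at (456,208) sits by the farther can (cap 450,191); red disc at (488,283) sits by the nearer one. No filter is at the outlet.

```bash
cat > meas.py <<'E'
from h import *
np.set_printoptions(precision=4,suppress=True)
def masks(p):
    h=cv2.cvtColor(p,cv2.COLOR_RGB2HSV); H,S,V=[h[...,i].astype(int) for i in range(3)]
    return H,S,V
def tray(p,d):
    H,S,V=masks(p); X=cloud('top',d)
    m=(V<60)&(X[...,2]>-.01)&(X[...,2]<.03)&(X[...,0]>.22)&(X[...,0]<.5)&(abs(X[...,1]-0)<.3)
    m=cv2.morphologyEx(m.astype(np.uint8),cv2.MORPH_CLOSE,np.ones((7,7)))
    n,l,s,c=cv2.connectedComponentsWithStats(m); i=1+np.argmax(s[1:,4])
    return l==i
if __name__=='__main__':
    z=np.load('top0.npz'); p,d=z['p'],z['d']; X=cloud('top',d); H,S,V=masks(p)
    m=tray(p,d); c=cv2.findContours(m.astype(np.uint8),0,1)[0][0]
    print('tray px',cv2.minAreaRect(c))
    b=cv2.boxPoints(cv2.minAreaRect(c)); q=np.array([plane('top',*u,.018) for u in b]);print('tray corners',q[:,:2],q.mean(0)); print(np.linalg.norm(np.roll(q,1,0)-q,axis=1))
    # filters/jam pixel samples
    for n,(u,v) in dict(jam=(354,187),f1=(331,184),f2=(307,183),f3=(282,181),bedR=(385,190),bedL=(220,180),capA=(450,191),capB=(481,278),green=(457,209),red=(488,283),tray=(315,275),binfl=(153,248),stop=(397,190)).items():
        print(n,X[v,u])
    # red rails of chute & bin
    red=((H<8)|(H>172))&(S>150)&(V>80)
    R=red&(X[...,2]>.035)&(X[...,0]>.45)&(X[...,1]>-.25)&(X[...,1]<.36)
    print('chute red',R.sum(),X[R].min(0),X[R].max(0))
    B=red&(X[...,1]>.2)&(X[...,0]<.5)&(X[...,0]>.2)&(X[...,2]>.06)&(X[...,2]<.09)
    c=X[B][:,:2].astype(np.float32); print('bin',cv2.minAreaRect(c),B.sum())
    # jam
    J=(H<15)&(S>100)&(V>40)&(X[...,2]>.07)&(X[...,0]>.45)&(X[...,1]>-.15)&(X[...,1]<-.0)&~R
    print('jam',J.sum(),np.median(X[J],0),X[J].min(0),X[J].max(0))
    for u in range(270,400,8):
        print(u,X[[175,180,185,190,195],u][:,2], X[185,u,1])
E
python3 meas.py
```

```text
tray px ((314.33087158203125, 278.2835693359375), (32.181785583496094, 145.03639221191406), 89.34146118164062)
tray corners [[ 0.4969  0.1404]
 [ 0.5007 -0.2047]
 [ 0.4242 -0.2041]
 [ 0.421   0.1381]] [ 0.4607 -0.0326  0.018 ]
[0.076  0.3451 0.0765 0.3422]
jam [ 0.6616 -0.1214  0.102 ]
f1 [ 0.6631 -0.0685  0.123 ]
f2 [ 0.6636 -0.0153  0.1293]
f3 [0.6657 0.0392 0.1382]
bedR [ 0.669  -0.2003  0.043 ]
bedL [0.6757 0.1801 0.1064]
capA [ 0.6251 -0.3068  0.2186]
capB [ 0.4482 -0.3619  0.2202]
green [ 0.6295 -0.3803  0.0119]
red [ 0.4494 -0.4502  0.0063]
tray [ 0.4694 -0.0337  0.0029]
binfl [0.5343 0.3543 0.0059]
stop [ 0.6625 -0.2242  0.0706]
chute red 982 [ 0.4512 -0.2248  0.0434] [0.7178 0.3577 0.1542]
bin ((0.46719270944595337, 0.34405237436294556), (0.18277977406978607, 0.066185362637043), 89.30360412597656) 261
jam 434 [ 0.655  -0.1168  0.1025] [ 0.628  -0.1449  0.0701] [ 0.7027 -0.0013  0.1119]
270 [0.1219 0.1275 0.1254 0.1288 0.1128] 0.06635837010716458
278 [0.1392 0.1406 0.1374 0.1369 0.1192] 0.04791682130397068
286 [0.1356 0.1382 0.1381 0.1405 0.1241] 0.03043070854168711
294 [0.11
[... 165 characters left out ...]
307905163703
318 [0.1145 0.111  0.1081 0.1125 0.1093] -0.03984550859473086
326 [0.1159 0.1206 0.1192 0.1207 0.121 ] -0.05750723277317572
334 [0.1179 0.1197 0.1204 0.12   0.1217] -0.075276160681281
342 [0.1066 0.1091 0.1057 0.105  0.1046] -0.09399085497613847
350 [0.107  0.1079 0.1101 0.1039 0.1065] -0.1117096992164413
358 [0.0981 0.1017 0.1017 0.1022 0.1024] -0.13050187818182668
366 [0.0592 0.0559 0.0518 0.0513 0.0518] -0.15414532790438415
374 [0.0013 0.0509 0.0512 0.0453 0.0472] -0.17319897413372934
382 [0.0027 0.0474 0.0474 0.0481 0.0471] -0.19274552811663714
390 [-0.0025  0.0408  0.0437  0.0449  0.0373] -0.21240220286035014
398 [-0.0022  0.0031  0.0063 -0.0013  0.0052] -0.2380964060361046
```

Run:
```python
import cv2
a=cv2.imread('pics/top0.png')
cv2.imwrite('pics/crop1.png',cv2.resize(a[145:225,170:410],None,fx=3.3,fy=3.3,interpolation=cv2.INTER_CUBIC))
b=cv2.imread('pics/scene0.png')
cv2.imwrite('pics/crop2.png',cv2.resize(b[200:400,120:380],None,fx=3,fy=3,interpolation=cv2.INTER_CUBIC))
```

```text
(no output)
```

View pics/crop1.png

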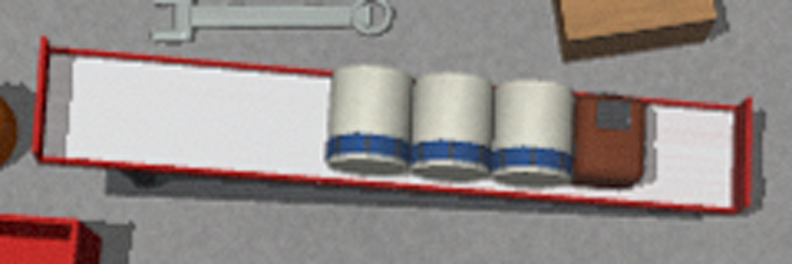

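View pics/crop2.png

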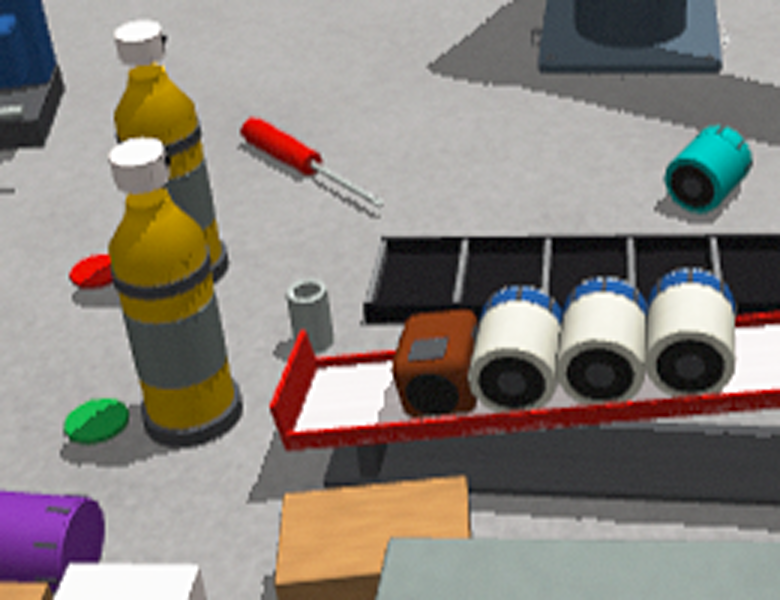

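Run:
```python
from h import *
np.set_printoptions(precision=4,suppress=True)
z=np.load('top0.npz'); p,d=z['p'],z['d']; X=cloud('top',d)
h=cv2.cvtColor(p,cv2.COLOR_RGB2HSV); H,S,V=[h[...,i].astype(int) for i in range(3)]
red=((H<6)|(H>174))&(S>150)&(V>60)
# rails: for columns, topmost and bottommost red in the chute band
ys=[];
for u in range(195,385,10):
    c=np.where(red[155:215,u])[0]+155
    y=plane('top',u,188,.08)[1]
    zb=0.08+(y-.065+.065)*0  # placeholder
    ys.append((u,c.min(),c.max(),len(c)))
print(ys)
# bed heights: white pixels
w=(S<25)&(V>200)&(X[...,0]>.6)&(X[...,0]<.72)&(X[...,2]<.13)&(X[...,2]>.03)
A=np.c_[X[w],np.ones(w.sum())]; co=np.linalg.lstsq(A[:,[0,1,3]],A[:,2],rcond=None)[0]; print('bed plane',co)
def bed(x,y): return co[0]*x+co[1]*y+co[2]
def on(u,v,dz):
    zz=.08
    for _ in range(20): q=plane('top',u,v,zz); zz=bed(q[0],q[1])+dz
    return q
for n,uv in dict(ln=(395.8,209.2),lf=(392.7,176.8),hn=(182.7,193.5),hf=(184.5,160.8)).items(): print(n,on(*uv,.008))
F=[];N=[]
for u,a,b,l in ys:
    N.append(on(u,b+.5,.004)); 
    if u<265 or u>370: F.append(on(u,a-.5,.008))
N=np.array(N);F=np.array(F)
pn=np.polyfit(N[:,1],N[:,0],1);pf=np.polyfit(F[:,1],F[:,0],1);print('near',pn,'far',pf)
# filters: white/blue above bed
m=(X[...,2]>.09)&(X[...,0]>.6)&(X[...,0]<.74)
for n,(u0,u1) in dict(f3=(272,293),f2=(298,317),f1=(322,341),jam=(347,363)).items():
    s=np.zeros_like(m); s[160:205,u0:u1]=1
    t=X[...,2]-bed(X[...,0],X[...,1])
    k=s&(t>.03)&(t<.075); print(n,k.sum(),'x range',np.percentile(X[k][:,0],[2,98]),'ymean',X[k][:,1].mean(),'height above bed',np.percentile(t[k],[5,50,95]))
```

```text
[(195, np.int64(160), np.int64(194), 4), (205, np.int64(161), np.int64(195), 3), (215, np.int64(162), np.int64(196), 3), (225, np.int64(163), np.int64(196), 2), (235, np.int64(164), np.int64(198), 3), (245, np.int64(165), np.int64(198), 3), (255, np.int64(166), np.int64(199), 3), (265, np.int64(166), np.int64(199), 2), (275, np.int64(200), np.int64(200), 1), (285, np.int64(200), np.int64(201), 2), (295, np.int64(201), np.int64(202), 2), (305, np.int64(202), np.int64(202), 1), (315, np.int64(203), np.int64(203), 1), (325, np.int64(203), np.int64(204), 2), (335, np.int64(204), np.int64(205), 2), (345, np.int64(173), np.int64(205), 3), (355, np.int64(206), np.int64(206), 1), (365, np.int64(175), np.int64(207), 3), (375, np.int64(176), np.int64(208), 3)]
bed plane [0.0828 0.1325 0.0276]
ln [ 0.6196 -0.2227  0.0574]
lf [ 0.6956 -0.2158  0.0646]
hn [0.6407 0.258  0.1229]
hf [0.7132 0.2551 0.1285]
near [0.045  0.6293] far [0.0488 0.705 ]
f3 636 x range [0.6381 0.7008] ymean 0.03930757207109936 height above bed [0.0382 0.048  0.0541]
f2 568 x range [0.6359 0.6987] ymean -0.015322096367381109 height above bed [0.0388 0.0469 0.0528]
f1 559 x range [0.6338 0.6961] ymean -0.0687336434553531 height above bed [0.0363 0.0457 0.0518]
jam 406 x range [0.6347 0.6906] ymean -0.12232248360807953 height above bed [0.0328 0.0373 0.0412]
```

Run:
```python
import cv2
a=cv2.imread('pics/top0.png')
cv2.imwrite('pics/crop3.png',cv2.resize(a[240:310,230:400],None,fx=4.5,fy=4.5,interpolation=cv2.INTER_CUBIC))
cv2.imwrite('pics/crop4.png',cv2.resize(a[195:305,95:215],None,fx=5,fy=5,interpolation=cv2.INTER_CUBIC))
```

```text
(no output)
```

View pics/crop3.png

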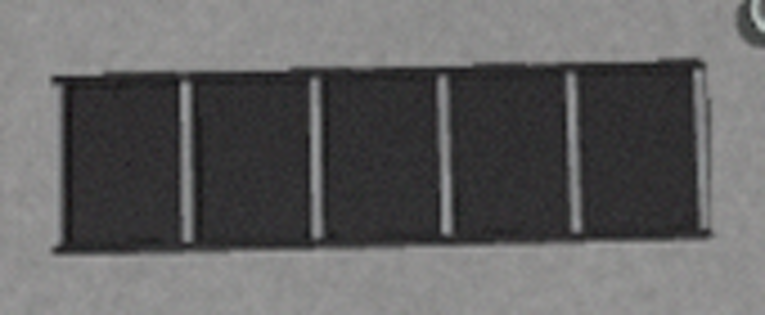

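View pics/crop4.png

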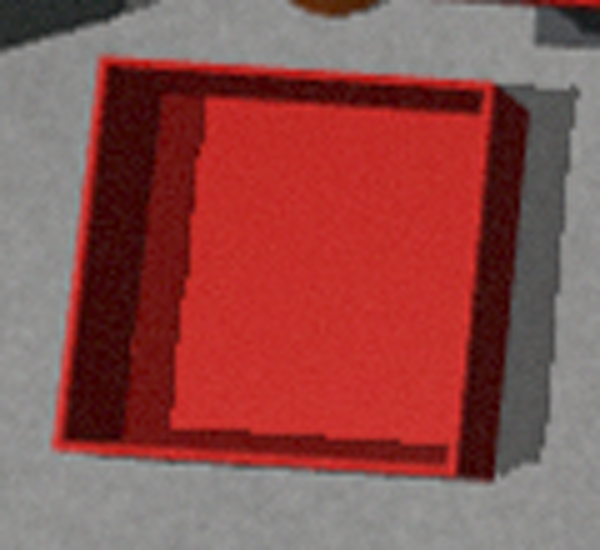

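Run:
```python
from h import *
np.set_printoptions(precision=4,suppress=True)
q=np.array([plane('top',230+a/4.5,240+b/4.5,.018)[:2] for a,b in [(55,80),(703,62),(712,235),(55,250)]]);print('tray',q,q.mean(0),np.linalg.norm(np.roll(q,-1,0)-q,axis=1))
dv=np.array([plane('top',230+a/4.5,240+b/4.5,.018)[:2] for a,b in [(187,160),(317,157),(446,153),(574,150)]]);print('div',dv, dv.mean(0))
q=np.array([plane('top',95+a/5,195+b/5,.075)[:2] for a,b in [(100,60),(492,85),(457,470),(57,448)]]);print('bin',q,q.mean(0),np.linalg.norm(np.roll(q,-1,0)-q,axis=1))
z=np.load('top0.npz'); p,d=z['p'],z['d'];h=cv2.cvtColor(p,cv2.COLOR_RGB2HSV); H,S,V=[h[...,i].astype(int) for i in range(3)]
w=((S<40)&(V>200)).astype(np.uint8); 
n,l,s,c=cv2.connectedComponentsWithStats(w[:, :])
for i in range(1,n):
    if s[i,4]>60: print(s[i],c[i],plane('top',*c[i],.218))
g=((H>40)&(H<80)&(S>120)).astype(np.uint8); n,l,s,c=cv2.connectedComponentsWithStats(g)
for i in range(1,n):
    if s[i,4]>15: print('green',s[i],c[i],plane('top',*c[i],.006))
s=np.load('scene0.npz')['p'];cv2.imwrite('pics/crop5.png',cv2.resize(s[200:360,120:240],None,fx=3.5,fy=3.5)[:,:,::-1])
h=cv2.cvtColor(s,cv2.COLOR_RGB2HSV);w=((h[...,1]<40)&(h[...,2]>190)).astype(np.uint8);n,l,st,c=cv2.connectedComponentsWithStats(w[200:280,140:210])
for i in range(1,n):
    if st[i,4]>20: print('scene white',st[i],c[i]+[140,200])
print(proj('scene',[.625,-.307,.218]),proj('scene',[.445,-.367,.218]))
```

```text
tray [[ 0.5094  0.1392]
 [ 0.5189 -0.204 ]
 [ 0.4273 -0.207 ]
 [ 0.4201  0.1376]] [ 0.469  -0.0336] [0.3433 0.0916 0.3446 0.0893]
div [[ 0.4671  0.0692]
 [ 0.4686  0.0009]
 [ 0.4707 -0.0671]
 [ 0.4722 -0.1348]] [ 0.4696 -0.0329]
bin [[0.62   0.4227]
 [0.6087 0.2445]
 [0.4334 0.2547]
 [0.4434 0.4327]] [0.5264 0.3387] [0.1785 0.1756 0.1783 0.1768]
[397  79  30  33 907] [411.9647  95.0386] [ 0.8296 -0.2346  0.218 ]
[474  86  29  31 869] [487.8746 100.9287] [ 0.8179 -0.3934  0.218 ]
[ 190  163   88   36 2334] [229.6787 180.4015] [0.646 0.14  0.218]
[274 165  13  20 182] [280.4286 175.0385] [0.6574 0.0377 0.218 ]
[299 168  12  19 181] [305.4254 177.4917] [ 0.6525 -0.0129  0.218 ]
[324 170  12  19 176] [330.3068 179.1818] [ 0.6492 -0.0634  0.218 ]
[334 178  58  30 715] [376.6    193.5161] [ 0.6197 -0.1571  0.218 ]
[443 183  15  15 178] [450.0618 190.3708] [ 0.6266 -0.3071  0.218 ]
[474 270  16  15 192] [481.4792 277.0469] [ 0.4502 -0.3637  0.218 ]
green [448 200  14  15 119] [455.8487 208.3277] [ 0.6324 -0.3792  0.006 ]
scene white [18  6 16  8 98] [165.4286 209.5714]
scene white [ 16  46  18   9 134] [164.8507 250.1269]
[164.4433 249.5326] [163.9292 208.6272]
```

Identification: jam is the brown block at top (354,187), the only rusty box in the chute. The canister to press is can_a: cap at top (450,190), with the green disc at (456,208), 72 mm to its right. can_b at (481,277) has the red disc, so I won't press it. Chute fit: angle 0.045 rad, jam at about (0.661,-0.119). Moving now, roll first.

servo_tool([
  [0,0,0],
  [0,0,0],
  [0,0,0],
  [0,0,0],
  [0,0,0],
], jaw=[1,1,1,1,1], roll=[0.187,0.187,0.187,0.187,0.187], newtons=40)

```text
t: 0.72
tcp_pos: [0.1584, 0.5001, 0.2306]
tool_rot: [[-0.317, 0.948, -0.001], [0.948, 0.317, -0.001], [-0.001, -0.001, -1.0]]
wrist_force: [-0.3, 0.6, -0.1]
gripper_width: 0.0854
```

servo_tool([
  [0,0,0],
  [0,0,0],
  [0,0,0],
  [0,0,0],
], jaw=[1,1,1,1], roll=[0.187,0.187,0,0])

```text
t: 1.23
tcp_pos: [0.1585, 0.5003, 0.2309]
tool_rot: [[0.042, 0.999, -0.0], [0.999, -0.042, -0.001], [-0.001, -0.0, -1.0]]
wrist_force: [0.2, -0.9, -0.4]
gripper_width: 0.0853
```

```bash
cat > go.py <<'E'
import sys; from h import *
s=readout.sense(); R=np.array(s['tool_rot'])
t=np.array([float(a) for a in sys.argv[1:4]])
dd=R.T@(t-s['tcp_pos'])*100
print('shift cm',dd.round(2),'rows at 5.5cm:',np.ceil(np.abs(dd).max()/5.5),'yaw of tool y deg',np.degrees(np.arctan2(R[1,1],R[0,1])).round(2),'pos',np.round(s['tcp_pos'],4),'F',np.round(s['wrist_force'],2),'w',round(s['gripper_width'],4),'q',np.round(s['qpos'],2),'t',s['t'])
E
python3 go.py .661 -.119 .2
```

```text
shift cm [-59.74  52.83   3.12] rows at 5.5cm: 11.0 yaw of tool y deg -2.43 pos [0.1585 0.5003 0.2309] F [ 0.15 -0.93 -0.4 ] w 0.0853 q [ 1.14  0.05  0.1   1.62 -0.    2.75] t 1.225
```

servo_tool([
  [-4,3.5,0],
  [-4,3.5,0],
  [-4,3.5,0],
  [-4,3.5,0],
  [-4,3.5,0],
], jaw=[1,1,1,1,1], roll=[0,0,0,0,0])

```text
t: 1.85
tcp_pos: [0.3252, 0.2915, 0.2314]
tool_rot: [[0.042, 0.999, 0.001], [0.999, -0.042, 0.0], [0.0, 0.001, -1.0]]
wrist_force: [0.3, 0.6, -0.2]
gripper_width: 0.0855
```

servo_tool([
  [-4,3.5,0],
  [-4,3.5,0],
  [-4,3.5,0],
  [-4,3.5,0],
  [-4,3.5,0],
], jaw=[1,1,1,1,1], roll=[0,0,0,0,0])

```text
t: 2.48
tcp_pos: [0.4912, 0.0836, 0.2314]
tool_rot: [[0.043, 0.999, 0.001], [0.999, -0.043, 0.0], [0.0, 0.001, -1.0]]
wrist_force: [0.6, 0.6, 0.5]
gripper_width: 0.0856
```

servo_tool([
  [-4,3.5,0],
  [-4,3.5,0],
  [-4,3.5,0],
  [-4,3.5,1],
  [-3.7,3.8,2],
], jaw=[1,1,1,1,1], roll=[0,0,0,0,0])

```text
t: 3.1
tcp_pos: [0.6608, -0.1215, 0.2023]
tool_rot: [[0.043, 0.999, 0.003], [0.999, -0.043, -0.001], [-0.001, 0.003, -1.0]]
wrist_force: [0.0, -0.0, 0.6]
gripper_width: 0.0853
```

servo_tool([
  [0,0,0],
  [0,0,0],
], jaw=[1,1], roll=[0,0])

```text
t: 3.35
tcp_pos: [0.6587, -0.1194, 0.2007]
tool_rot: [[0.044, 0.999, -0.002], [0.999, -0.044, 0.001], [0.001, -0.002, -1.0]]
wrist_force: [-0.2, 0.4, 1.5]
gripper_width: 0.0852
```

```bash
python3 go.py .661 -.119 .064
python3 - <<'E'
from h import *
p,d=cap('top','t1'); a=cv2.imread('pics/t1.png'); cv2.imwrite('pics/t1c.png',cv2.resize(a[120:260,170:480],None,fx=2.5,fy=2.5))
E
```

```text
shift cm [ 0.04  0.25 13.67] rows at 5.5cm: 3.0 yaw of tool y deg -2.53 pos [ 0.6587 -0.1194  0.2007] F [-0.17  0.42  1.47] w 0.0852 q [-0.28  0.44  0.5   1.64  0.    1.34] t 3.35
```

View pics/t1c.png

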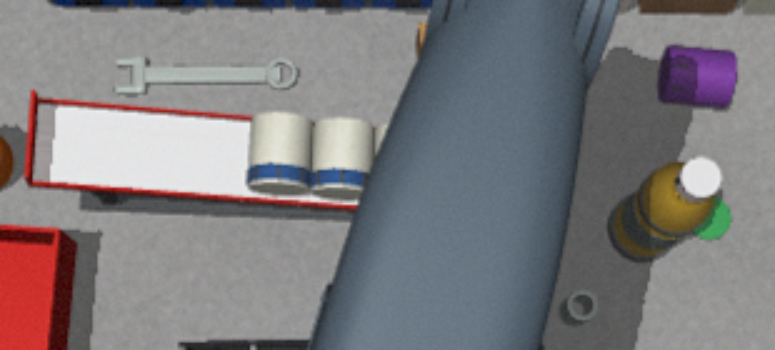

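The arm hides the jam from above, so I descend on the measured position.

servo_tool([
  [0,0.2,3],
  [0,0,3],
  [0,0,3],
  [0,0,2.5],
  [0,0,0],
], jaw=[1,1,1,1,1], roll=[0,0,0,0,0])

```text
t: 4.03
tcp_pos: [0.6594, -0.1179, 0.0858]
tool_rot: [[0.043, 0.999, -0.003], [0.999, -0.043, 0.001], [0.001, -0.003, -1.0]]
wrist_force: [-0.8, -0.2, 0.4]
gripper_width: 0.0849
```

```bash
python3 go.py .661 -.119 .064
python3 - <<'E'
from h import *
p,d=cap('scene','s1'); a=cv2.imread('pics/s1.png'); cv2.imwrite('pics/s1c.png',cv2.resize(a[200:380,120:400],None,fx=2.8,fy=2.8))
E
```

```text
shift cm [-0.1   0.17  2.18] rows at 5.5cm: 1.0 yaw of tool y deg -2.45 pos [ 0.6594 -0.1179  0.0858] F [-0.84 -0.18  0.39] w 0.0849 q [-0.28  0.44  0.28  1.41  0.    1.34] t 4.025
```

View pics/s1c.png

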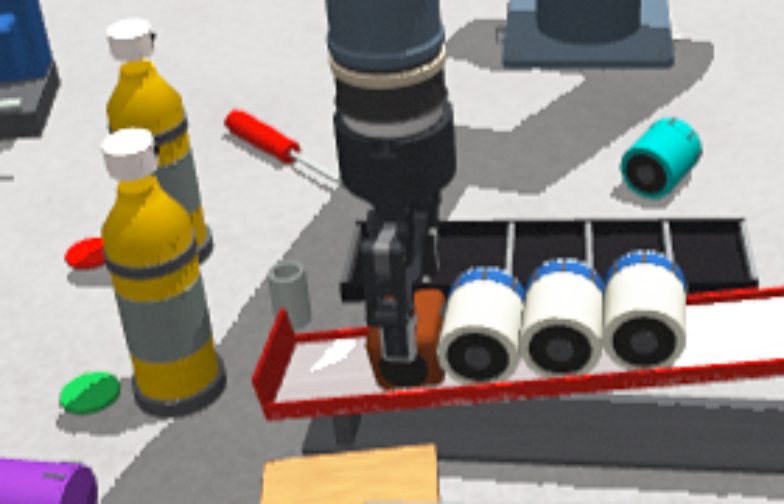

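The finger stands in front of the jam's far face, around crop (395,340), and clear of the rail. Lowering and gripping.

servo_tool([
  [0,0.1,1.1],
  [0,0.1,1],
  [0,0,0],
], jaw=[1,1,1], roll=[0,0,0])

```text
t: 4.45
tcp_pos: [0.6625, -0.1197, 0.0641]
tool_rot: [[0.045, 0.999, -0.002], [0.999, -0.045, 0.001], [0.0, -0.002, -1.0]]
wrist_force: [-0.1, 0.5, -0.8]
gripper_width: 0.0858
```

servo_tool([
  [0,0,0],
  [0,0,0],
  [0,0,0],
  [0,0,0],
  [0,0,0],
], jaw=[-1,-1,-1,-1,-1], roll=[0,0,0,0,0], newtons=50)

```text
t: 5.08
tcp_pos: [0.6636, -0.1203, 0.0658]
tool_rot: [[0.045, 0.999, 0.001], [0.999, -0.045, -0.001], [-0.001, 0.001, -1.0]]
wrist_force: [1.3, -1.9, 1.4]
gripper_width: 0.059
```

```bash
python3 go.py .661 -.119 .2
python3 - <<'E'
from h import *
p,d=cap('scene','s2'); a=cv2.imread('pics/s2.png'); cv2.imwrite('pics/s2c.png',cv2.resize(a[200:380,120:400],None,fx=2.8,fy=2.8))
E
```

```text
shift cm [  0.1   -0.25 -13.42] rows at 5.5cm: 3.0 yaw of tool y deg -2.59 pos [ 0.6636 -0.1203  0.0658] F [ 1.27 -1.91  1.43] w 0.059 q [-0.28  0.46  0.26  1.37 -0.    1.34] t 5.075
```

View pics/s2c.png

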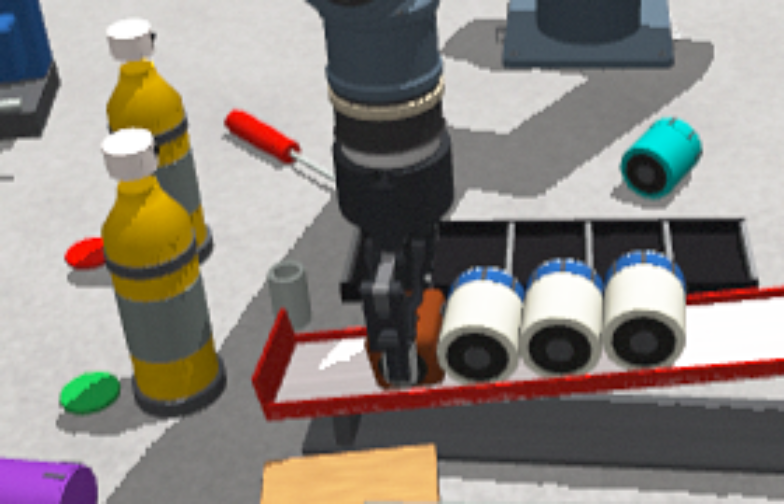

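The jam is gripped: 59 mm opening on a 60 mm part. Lifting slowly.

servo_tool([
  [0,0,-1],
  [0,0,-2],
  [0,0,-3],
  [0,0,-4],
  [0,0,-4],
], jaw=[-1,-1,-1,-1,-1], roll=[0,0,0,0,0])

```text
t: 5.75
tcp_pos: [0.6624, -0.119, 0.2059]
tool_rot: [[0.045, 0.999, -0.002], [0.999, -0.045, 0.002], [0.002, -0.002, -1.0]]
wrist_force: [0.6, -0.1, -1.7]
gripper_width: 0.0597
```

```bash
python3 - <<'E'
from h import *
p,d=cap('scene','s3'); a=cv2.imread('pics/s3.png'); cv2.imwrite('pics/s3c.png',cv2.resize(a[160:380,120:400],None,fx=2.7,fy=2.7))
E
python3 go.py .526 .339 .2
```

```text
shift cm [ 45.2  -15.91   1.17] rows at 5.5cm: 9.0 yaw of tool y deg -2.56 pos [ 0.6647 -0.1197  0.2134] F [ 0.67 -0.43  3.42] w 0.0593 q [-0.28  0.45  0.54  1.65  0.    1.34] t 5.8
```

View pics/s3c.png

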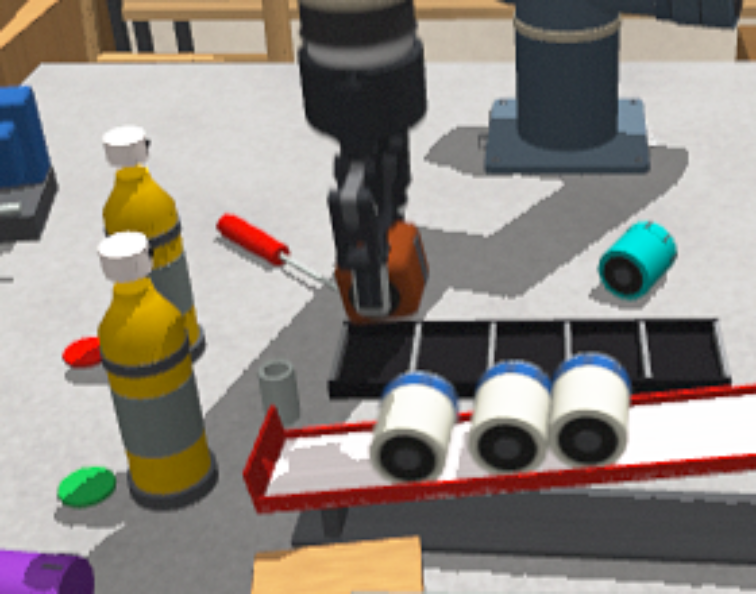

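Jam is up and the filters are rolling down. Carrying it to the bin.

servo_tool([
  [4,-1.2,0],
  [5,-1.8,0],
  [5,-1.8,0],
  [5,-1.8,0],
  [5,-1.8,0],
], jaw=[-1,-1,-1,-1,-1], roll=[0,0,0,0,0])

```text
t: 6.42
tcp_pos: [0.5886, 0.1257, 0.2049]
tool_rot: [[0.045, 0.999, -0.002], [0.999, -0.045, 0.001], [0.001, -0.002, -1.0]]
wrist_force: [0.5, 0.4, -2.0]
gripper_width: 0.0597
```

servo_tool([
  [5,-1.8,0],
  [5,-1.8,0],
  [5,-1.8,0],
  [4,-1.2,0],
  [2.2,-0.9,0],
], jaw=[-1,-1,-1,-1,-1], roll=[0,0,0,0,0])

```text
t: 7.05
tcp_pos: [0.5227, 0.3414, 0.2046]
tool_rot: [[0.042, 0.999, -0.002], [0.999, -0.042, 0.001], [0.0, -0.002, -1.0]]
wrist_force: [0.5, -0.5, -1.5]
gripper_width: 0.0593
```

servo_tool([
  [0,0,0],
  [0,0,0],
], jaw=[-1,-1], roll=[0,0])

```text
t: 7.3
tcp_pos: [0.5244, 0.3383, 0.2049]
tool_rot: [[0.045, 0.999, -0.001], [0.999, -0.045, -0.001], [-0.001, -0.001, -1.0]]
wrist_force: [0.4, -0.2, -2.0]
gripper_width: 0.0593
```

```bash
python3 - <<'E'
from h import *
p,d=cap('scene','s4');p,d=cap('top','t4')
E
python3 go.py .526 .339 .2
```

```text
shift cm [0.12 0.1  0.52] rows at 5.5cm: 1.0 yaw of tool y deg -2.66 pos [0.5249 0.3378 0.2052] F [ 0.18 -1.09 -2.69] w 0.0593 q [ 0.46  0.31  0.34  1.61 -0.    2.08] t 7.4
```

View pics/s4.png

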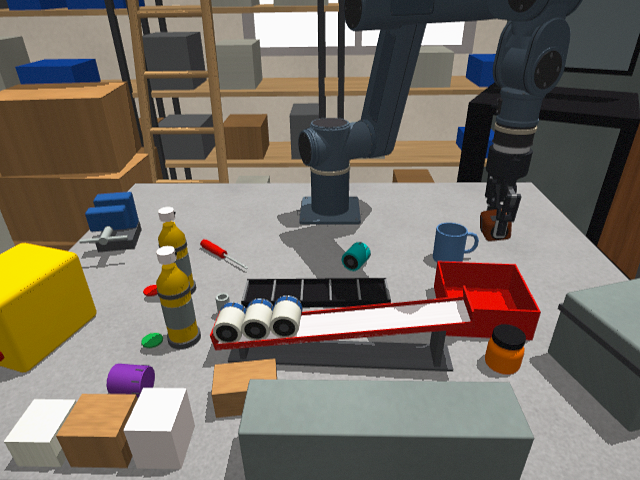

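View pics/t4.png

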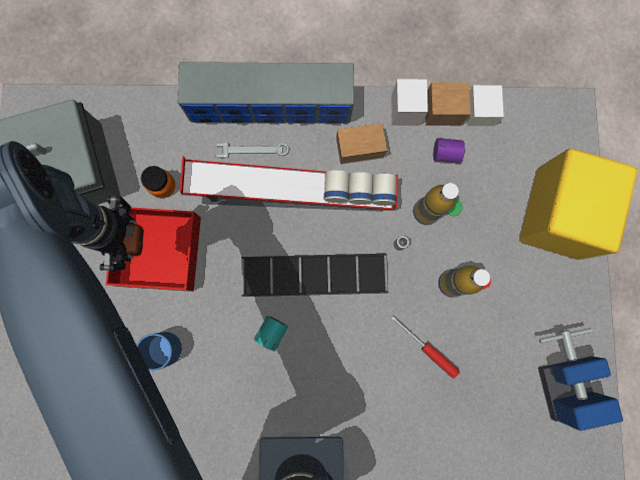

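The bin hasn't moved: its corner is still at (198,210). All three filters have settled against the stop at (383,188), (360,187) and (336,186). Lowering the jam into the bin.

servo_tool([
  [0,0,3],
  [0,0,4],
  [0,0,4],
  [0,0,3.5],
  [0,0,2.5],
], jaw=[-1,-1,-1,-1,-1], roll=[0,0,0,0,0])

```text
t: 8.02
tcp_pos: [0.5241, 0.337, 0.0331]
tool_rot: [[0.047, 0.999, -0.003], [0.999, -0.047, -0.001], [-0.001, -0.002, -1.0]]
wrist_force: [-1.0, 0.1, -1.6]
gripper_width: 0.0597
```

servo_tool([
  [0,0,1],
  [0,0,0],
  [0,0,0],
  [0,0,0],
  [0,0,0],
], jaw=[-1,-1,1,1,1], roll=[0,0,0,0,0])

```text
t: 8.65
tcp_pos: [0.5256, 0.3394, 0.0269]
tool_rot: [[0.045, 0.999, 0.002], [0.999, -0.045, 0.001], [0.001, 0.002, -1.0]]
wrist_force: [-0.4, -0.2, 0.4]
gripper_width: 0.0851
```

servo_tool([
  [0,0,0],
  [0,0,-3],
  [0,0,-5],
  [0,0,-5],
  [0,0,-5],
], jaw=[1,1,1,1,1], roll=[0,0,0,0,0])

```text
t: 9.28
tcp_pos: [0.5245, 0.3388, 0.207]
tool_rot: [[0.045, 0.999, 0.0], [0.999, -0.045, 0.0], [0.0, 0.0, -1.0]]
wrist_force: [-0.2, 0.7, -0.0]
gripper_width: 0.0851
```

```bash
python3 - <<'E'
from h import *
np.set_printoptions(precision=4,suppress=True)
p,d=cap('top','t5')
X=cloud('top',d)
K=slice(160,215)
h=cv2.cvtColor(p,cv2.COLOR_RGB2HSV); H,S,V=[h[...,i].astype(int) for i in range(3)]
line=lambda y:.667+.045*y
bed=lambda y:.080+(y-.018)*.161
t=X[...,2]-bed(X[...,1]); m=(t>.03)&(t<.07)&(abs(X[...,0]-line(X[...,1]))<.05)&(X[...,1]<.1)&(X[...,1]>-.22)
for a,b in ((374,394),(351,371),(327,347)):
    k=m.copy(); k[:,:a]=0;k[:,b:]=0
    print(k.sum(),'x',np.percentile(X[k][:,0],[2,50,98]),'y',np.percentile(X[k][:,1],[2,50,98]),'ztop',np.percentile(X[k][:,2],95))
    ymid=X[k][:,1].mean(); print(ymid, bed(ymid))
cv2.imwrite('pics/t5c.png',cv2.resize(p[140:310,90:410,::-1],None,fx=2.5,fy=2.5))
E
python3 go.py .658 -.19 .2
```

```text
582 x [0.6295 0.6594 0.6922] y [-0.2112 -0.1891 -0.1681] ztop 0.10424673202817765
-0.1889495493332875 0.046681122557340714
588 x [0.6301 0.6596 0.6926] y [-0.1577 -0.1359 -0.1146] ztop 0.11304918187921635
-0.13566607423451668 0.055259762048242816
594 x [0.632  0.6616 0.6941] y [-0.1028 -0.0819 -0.06  ] ztop 0.12154232916697721
-0.08133107472045964 0.064007696970006
shift cm [-52.39  15.42   1.43] rows at 5.5cm: 10.0 yaw of tool y deg -2.57 pos [0.5273 0.3402 0.2159] F [1.7  1.09 4.99] w 0.0855 q [ 0.47  0.3   0.36  1.61 -0.    2.08] t 9.325
```

View pics/t5c.png

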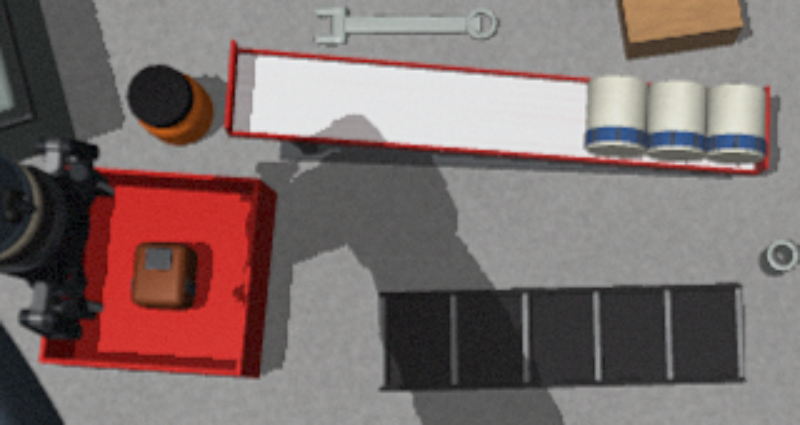

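The jam lies in the bin at crop (165,272). The outlet filter is at about (0.660,-0.188), axis height 0.075. Going to it.

servo_tool([
  [-5,1.5,0],
  [-5,1.5,0],
  [-5,1.5,0],
  [-5,1.5,0],
  [-5,1.5,0],
], jaw=[1,1,1,1,1], roll=[0,0,0,0,0])

```text
t: 9.95
tcp_pos: [0.5886, 0.0842, 0.2053]
tool_rot: [[0.045, 0.999, 0.0], [0.999, -0.045, 0.0], [0.0, 0.0, -1.0]]
wrist_force: [-0.3, 0.6, 0.1]
gripper_width: 0.0853
```

servo_tool([
  [-5,1.5,0],
  [-5,1.5,0],
  [-5,1.5,0],
  [-5,1.5,0],
  [-5,1.5,0],
], jaw=[1,1,1,1,1], roll=[0,0,0,0,0])

```text
t: 10.58
tcp_pos: [0.6523, -0.169, 0.2052]
tool_rot: [[0.045, 0.999, 0.0], [0.999, -0.045, 0.0], [0.0, 0.0, -1.0]]
wrist_force: [0.2, -0.2, 1.1]
gripper_width: 0.0854
```

servo_tool([
  [-2.2,0.6,0],
  [0,0,2],
  [0,0,0],
  [0,0,0],
], jaw=[1,1,1,1], roll=[0,0,0,0])

```text
t: 11.08
tcp_pos: [0.657, -0.1893, 0.1856]
tool_rot: [[0.044, 0.999, -0.0], [0.999, -0.044, 0.0], [0.0, -0.0, -1.0]]
wrist_force: [0.0, -0.1, 0.9]
gripper_width: 0.0853
```

```bash
python3 go.py .660 -.188 .055
python3 - <<'E'
from h import *
p,d=cap('scene','s6'); cv2.imwrite('pics/s6c.png',cv2.resize(p[120:380,120:400,::-1],None,fx=2.3,fy=2.3))
E
```

```text
shift cm [ 0.14  0.3  13.06] rows at 5.5cm: 3.0 yaw of tool y deg -2.55 pos [ 0.657  -0.1893  0.1856] F [ 0.04 -0.06  0.92] w 0.0853 q [-0.38  0.48  0.52  1.62  0.    1.24] t 11.075
```

View pics/s6c.png

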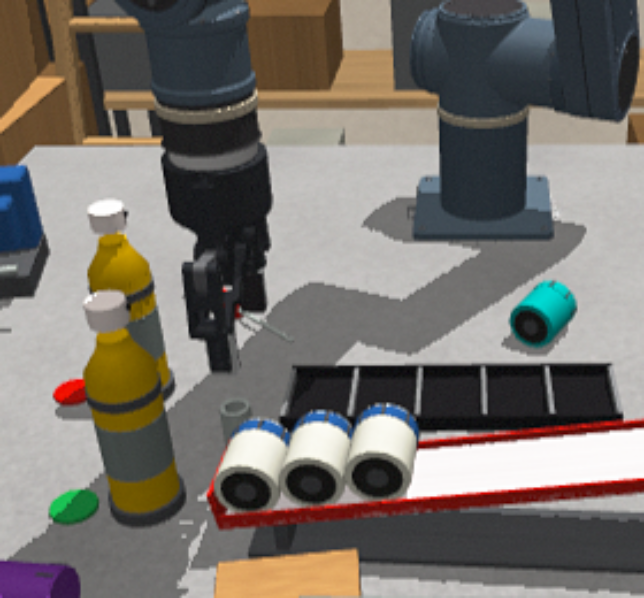

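The filters rest at the stop, the outlet one at crop (250,475), and the wrist clears the canister. Descending.

servo_tool([
  [0.1,0.2,3],
  [0,0.1,3.5],
  [0,0,3],
  [0,0,2.2],
  [0,0,1.3],
], jaw=[1,1,1,1,1], roll=[0,0,0,0,0])

```text
t: 11.75
tcp_pos: [0.6599, -0.1881, 0.0548]
tool_rot: [[0.044, 0.999, -0.0], [0.999, -0.044, 0.0], [0.0, -0.0, -1.0]]
wrist_force: [1.0, 0.3, 0.5]
gripper_width: 0.0853
```

servo_tool([
  [0,0,0],
  [0,0,0],
], jaw=[1,1], roll=[0,0])

```text
t: 12.0
tcp_pos: [0.6611, -0.189, 0.0571]
tool_rot: [[0.045, 0.999, 0.003], [0.999, -0.045, -0.001], [-0.001, 0.003, -1.0]]
wrist_force: [0.9, -0.0, -0.3]
gripper_width: 0.0853
```

servo_tool([
  [0,0,0],
  [0,0,0],
  [0,0,0],
  [0,0,0],
  [0,0,0],
], jaw=[-1,-1,-1,-1,-1], roll=[0,0,0,0,0])

```text
t: 12.62
tcp_pos: [0.6612, -0.1892, 0.0572]
tool_rot: [[0.045, 0.999, 0.003], [0.999, -0.045, -0.001], [-0.001, 0.003, -1.0]]
wrist_force: [0.7, 0.7, 5.0]
gripper_width: 0.0633
```

```bash
python3 go.py .660 -.188 .2
python3 - <<'E'
from h import *
p,d=cap('scene','s7'); cv2.imwrite('pics/s7c.png',cv2.resize(p[200:360,150:350,::-1],None,fx=3.5,fy=3.5))
E
```

```text
shift cm [  0.1   -0.08 -14.28] rows at 5.5cm: 3.0 yaw of tool y deg -2.57 pos [ 0.6612 -0.1892  0.0572] F [0.72 0.68 5.05] w 0.0633 q [-0.38  0.5   0.29  1.36  0.    1.24] t 12.625
```

View pics/s7c.png

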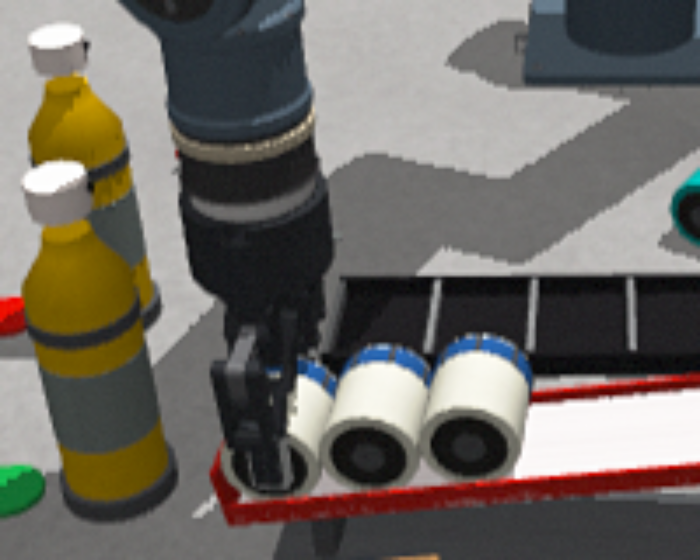

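servo_tool([
  [0,0,-1],
  [0,0,-2],
  [0,0,-3],
  [0,0,-4],
  [0,0,-4],
], jaw=[-1,-1,-1,-1,-1], roll=[0,0,0,0,0])

```text
t: 13.3
tcp_pos: [0.6597, -0.1885, 0.197]
tool_rot: [[0.045, 0.999, -0.0], [0.999, -0.045, 0.001], [0.001, -0.0, -1.0]]
wrist_force: [-0.1, -0.1, -1.9]
gripper_width: 0.0636
```

servo_tool([
  [0,-3,0],
  [0,-5,0],
  [0,-5,0],
  [0,-4,0],
  [0,0,0],
], jaw=[-1,-1,-1,-1,-1], roll=[-0.07,0,0,0,0])

```text
t: 13.92
tcp_pos: [0.4872, -0.1903, 0.1958]
tool_rot: [[-0.023, 1.0, -0.002], [1.0, 0.023, 0.001], [0.001, -0.002, -1.0]]
wrist_force: [0.8, 0.2, -1.6]
gripper_width: 0.0636
```

servo_tool([
  [0,0,0],
  [0,0,0],
  [0,0,0],
], jaw=[-1,-1,-1], roll=[0,0,0])

```text
t: 14.3
tcp_pos: [0.491, -0.191, 0.1954]
tool_rot: [[-0.026, 1.0, 0.0], [1.0, 0.026, -0.0], [-0.0, 0.0, -1.0]]
wrist_force: [-0.0, -0.1, -1.3]
gripper_width: 0.0637
```

```bash
python3 go.py .4724 -.169 .1;python3 - <<'E'
from h import *
p,d=cap('top','t8'); cv2.imwrite('pics/t8c.png',cv2.resize(p[140:310,200:460,::-1],None,fx=3,fy=3))
p,d=cap('scene','s8'); cv2.imwrite('pics/s8c.png',cv2.resize(p[120:360,150:410,::-1],None,fx=2.5,fy=2.5))
E
```

```text
shift cm [ 2.24 -1.81  9.54] rows at 5.5cm: 2.0 yaw of tool y deg 1.47 pos [ 0.491  -0.191   0.1954] F [-0.02 -0.15 -1.28] w 0.0637 q [-0.5   0.05  0.03  1.55  0.    1.05] t 14.3
```

View pics/t8c.png

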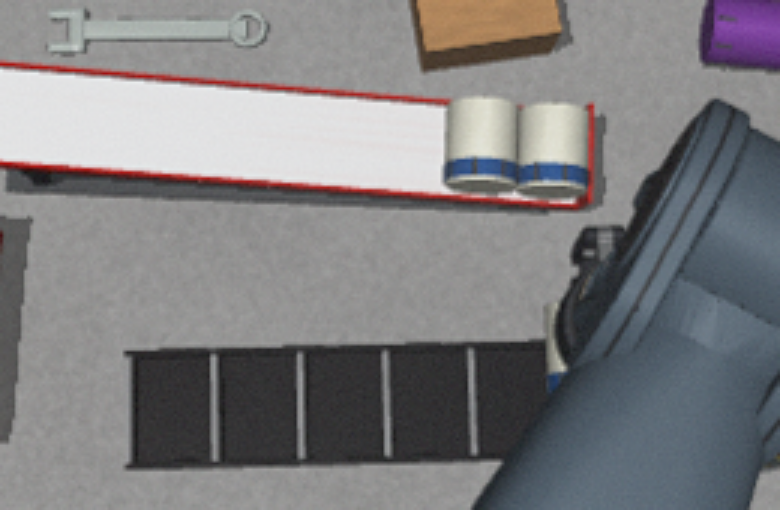

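View pics/s8c.png

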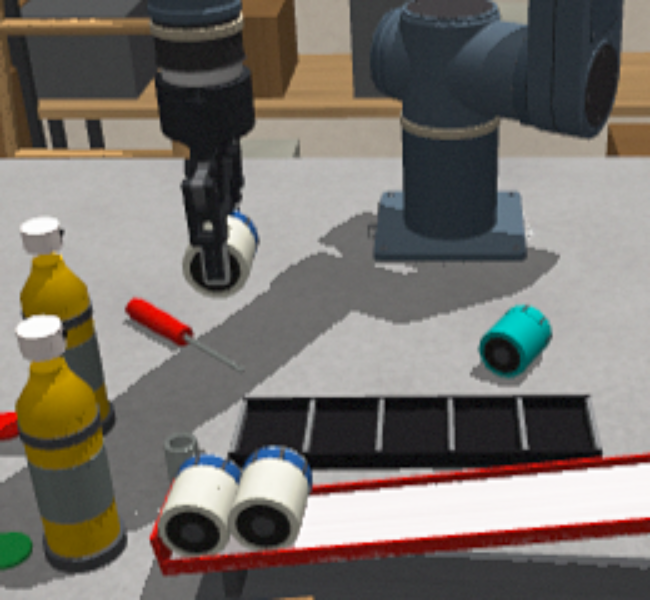

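Tray unmoved (dividers at the same pixels) and the filter is held level. Placing it in the slot at tray y = -136.

servo_tool([
  [2.2,-1.8,2],
  [0,0,4],
  [0,0,3.5],
  [0,0,0],
  [0,0,0],
], jaw=[-1,-1,-1,-1,-1], roll=[0,0,0,0,0])

```text
t: 15.02
tcp_pos: [0.4724, -0.1698, 0.1016]
tool_rot: [[-0.025, 1.0, 0.001], [1.0, 0.025, -0.001], [-0.001, 0.001, -1.0]]
wrist_force: [0.8, 0.5, -2.0]
gripper_width: 0.0634
```

```bash
python3 go.py .4724 -.169 .019;python3 - <<'E'
from h import *
p,d=cap('scene','s9'); cv2.imwrite('pics/s9c.png',cv2.resize(p[160:360,180:410,::-1],None,fx=3,fy=3))
E
```

```text
shift cm [ 0.08 -0.01  8.26] rows at 5.5cm: 2.0 yaw of tool y deg 1.44 pos [ 0.4724 -0.1698  0.1016] F [ 0.79  0.49 -1.99] w 0.0634 q [-0.48 -0.   -0.21  1.36 -0.    1.07] t 15.025
```

View pics/s9c.png

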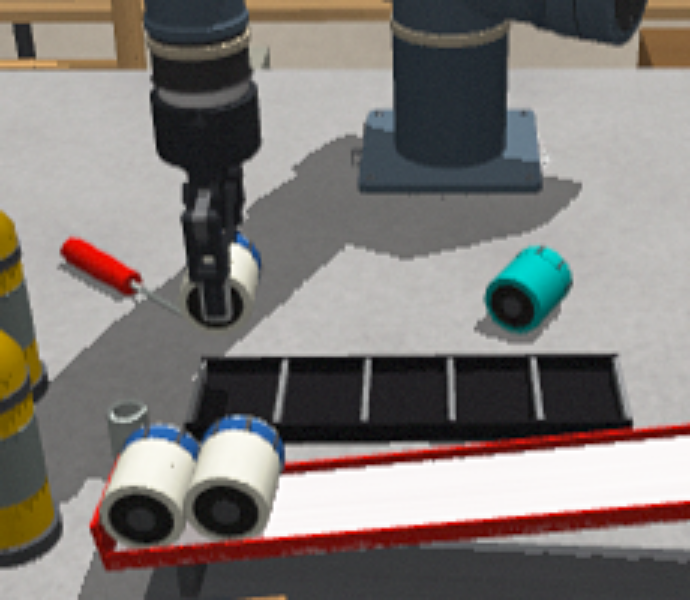

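servo_tool([
  [0,0,3],
  [0,0,3],
  [0,0,1.5],
  [0,0,0.5],
  [0,0,0],
], jaw=[-1,-1,-1,-1,-1], roll=[0,0,0,0,0])

```text
t: 15.7
tcp_pos: [0.4724, -0.1698, 0.0213]
tool_rot: [[-0.025, 1.0, 0.001], [1.0, 0.025, -0.001], [-0.001, 0.001, -1.0]]
wrist_force: [0.3, 0.5, -1.6]
gripper_width: 0.0632
```

```bash
python3 go.py .4724 -.169 .019;python3 - <<'E'
from h import *
p,d=cap('scene','s10'); cv2.imwrite('pics/s10c.png',cv2.resize(p[210:350,190:390,::-1],None,fx=4,fy=4))
E
```

```text
shift cm [0.08 0.   0.23] rows at 5.5cm: 1.0 yaw of tool y deg 1.43 pos [ 0.4724 -0.1698  0.0213] F [ 0.35  0.48 -1.58] w 0.0632 q [-0.48  0.05 -0.32  1.2   0.    1.07] t 15.7
```

View pics/s10c.png

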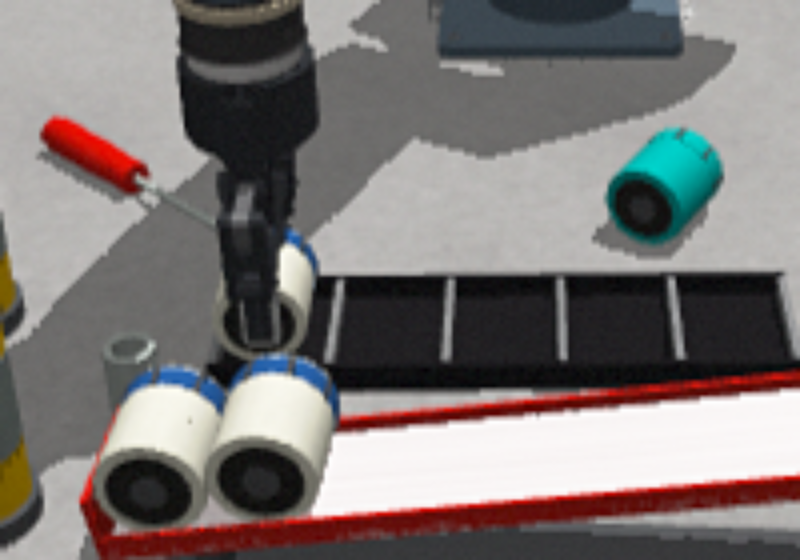

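servo_tool([
  [0,0,0],
  [0,0,0],
  [0,0,0],
  [0,0,0],
], jaw=[1,1,1,1], roll=[0,0,0,0])

```text
t: 16.25
tcp_pos: [0.4718, -0.1695, 0.0206]
tool_rot: [[-0.025, 1.0, 0.0], [1.0, 0.025, -0.0], [-0.0, 0.0, -1.0]]
wrist_force: [-0.1, -0.4, 0.1]
gripper_width: 0.0852
```

servo_tool([
  [0,0,-3],
  [0,0,-5],
  [0,0,-5],
  [0,0,-4],
  [0,0,-1],
], jaw=[1,1,1,1,1], roll=[0.07,0,0,0,0])

```text
t: 16.88
tcp_pos: [0.4733, -0.1702, 0.204]
tool_rot: [[0.045, 0.999, 0.006], [0.999, -0.045, -0.003], [-0.003, 0.006, -1.0]]
wrist_force: [0.1, 1.1, -0.9]
gripper_width: 0.0851
```

servo_tool([
  [-1,4,0],
  [-1,5,0],
  [0,5,0],
  [0,4,0],
  [0,0,0],
], jaw=[1,1,1,1,1], roll=[0,0,0,0,0])

```text
t: 17.5
tcp_pos: [0.6515, -0.1969, 0.1944]
tool_rot: [[0.044, 0.999, -0.006], [0.999, -0.044, 0.003], [0.003, -0.006, -1.0]]
wrist_force: [-1.1, 0.2, 0.0]
gripper_width: 0.0854
```

```bash
python3 go.py .660 -.188 .061;python3 - <<'E'
from h import *
p,d=cap('scene','s11'); cv2.imwrite('pics/s11c.png',cv2.resize(p[180:350,190:390,::-1],None,fx=3.5,fy=3.5))
E
```

```text
shift cm [ 0.89  0.9  13.34] rows at 5.5cm: 3.0 yaw of tool y deg -2.51 pos [ 0.6515 -0.1969  0.1944] F [-1.15  0.25  0.03] w 0.0854 q [-0.39  0.48  0.54  1.64  0.    1.22] t 17.5
```

View pics/s11c.png

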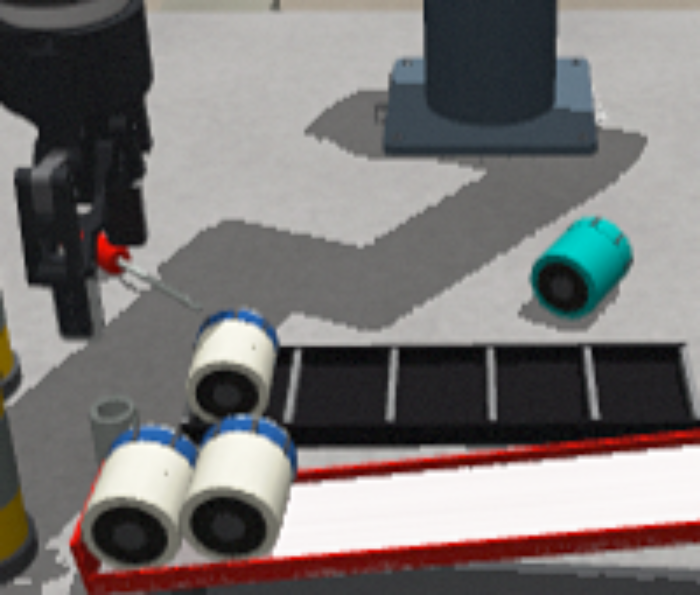

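The first filter lies in its slot at crop (232,365). Next one is at the outlet, crop (140,495).

servo_tool([
  [0.8,0.8,2],
  [0,0,4],
  [0,0,4],
  [0,0,2.2],
  [0,0,1],
], jaw=[1,1,1,1,1], roll=[0,0,0,0,0])

```text
t: 18.18
tcp_pos: [0.6565, -0.1886, 0.0656]
tool_rot: [[0.045, 0.999, -0.004], [0.999, -0.045, 0.002], [0.002, -0.004, -1.0]]
wrist_force: [0.2, -0.9, -0.4]
gripper_width: 0.0854
```

servo_tool([
  [0,0,0],
  [0,0,0],
], jaw=[1,1], roll=[0,0])

```text
t: 18.42
tcp_pos: [0.6597, -0.1901, 0.0702]
tool_rot: [[0.045, 0.999, 0.003], [0.999, -0.045, -0.001], [-0.001, 0.003, -1.0]]
wrist_force: [0.8, -0.1, -0.9]
gripper_width: 0.0856
```

servo_tool([
  [0,0,0],
  [0,0,0],
  [0,0,0],
  [0,0,0],
  [0,0,0],
], jaw=[-1,-1,-1,-1,-1], roll=[0,0,0,0,0])

```text
t: 19.05
tcp_pos: [0.6599, -0.1902, 0.0703]
tool_rot: [[0.045, 0.999, 0.003], [0.999, -0.045, -0.001], [-0.001, 0.003, -1.0]]
wrist_force: [-0.4, 0.3, 5.6]
gripper_width: 0.0634
```

```bash
python3 go.py .660 -.188 .2
```

```text
shift cm [  0.21   0.04 -12.97] rows at 5.5cm: 3.0 yaw of tool y deg -2.58 pos [ 0.6599 -0.1902  0.0703] F [-0.37  0.26  5.61] w 0.0634 q [-0.38  0.49  0.31  1.39  0.    1.24] t 19.05
```

It settled 9 mm higher than intended, so I regrip lower.

servo_tool([
  [0,0,0],
  [0,0,0],
  [0,0,0],
  [0,0,0.8],
  [0,0,0],
], jaw=[1,1,1,1,1], roll=[0,0,0,0,0])

```text
t: 19.68
tcp_pos: [0.6579, -0.1895, 0.0586]
tool_rot: [[0.045, 0.999, -0.003], [0.999, -0.045, 0.001], [0.001, -0.003, -1.0]]
wrist_force: [-0.7, -0.7, -1.2]
gripper_width: 0.0855
```

servo_tool([
  [0,0,0],
  [0,0,0],
  [0,0,0],
  [0,0,0],
  [0,0,0],
], jaw=[1,-1,-1,-1,-1], roll=[0,0,0,0,0])

```text
t: 20.3
tcp_pos: [0.6593, -0.1899, 0.0609]
tool_rot: [[0.045, 0.999, 0.001], [0.999, -0.045, -0.0], [-0.0, 0.001, -1.0]]
wrist_force: [0.4, 0.1, 2.0]
gripper_width: 0.0635
```

servo_tool([
  [0,0,0],
  [0,0,-1],
  [0,0,-2],
  [0,0,-4],
  [0,0,-5],
], jaw=[-1,-1,-1,-1,-1], roll=[0,0,0,0,0])

```text
t: 20.92
tcp_pos: [0.6571, -0.1892, 0.1786]
tool_rot: [[0.045, 0.999, -0.006], [0.999, -0.045, 0.002], [0.002, -0.006, -1.0]]
wrist_force: [1.5, -0.4, -2.2]
gripper_width: 0.0631
```

servo_tool([
  [0,0,-1],
  [1,-4,0],
  [2,-5,0],
  [2,-5,0],
  [2,-4,0],
], jaw=[-1,-1,-1,-1,-1], roll=[0,-0.07,0,0,0])

```text
t: 21.55
tcp_pos: [0.4748, -0.1205, 0.1879]
tool_rot: [[-0.025, 1.0, -0.004], [1.0, 0.025, 0.002], [0.002, -0.004, -1.0]]
wrist_force: [-0.7, 0.8, -2.2]
gripper_width: 0.0631
```

servo_tool([
  [0.5,0,0],
  [0,0,0],
  [0,0,0],
  [0,0,0],
], jaw=[-1,-1,-1,-1], roll=[0,0,0,0])

```text
t: 22.05
tcp_pos: [0.4786, -0.1171, 0.1902]
tool_rot: [[-0.025, 1.0, -0.0], [1.0, 0.025, -0.0], [-0.0, -0.0, -1.0]]
wrist_force: [-0.1, 0.9, -3.2]
gripper_width: 0.0636
```

```bash
python3 go.py .4707 -.101 .1;python3 - <<'E'
from h import *
p,d=cap('scene','s12'); cv2.imwrite('pics/s12c.png',cv2.resize(p[130:350,190:410,::-1],None,fx=2.7,fy=2.7))
p,d=cap('top','t12'); cv2.imwrite('pics/t12c.png',cv2.resize(p[140:310,200:460,::-1],None,fx=3,fy=3))
E
```

```text
shift cm [ 1.63 -0.74  9.02] rows at 5.5cm: 2.0 yaw of tool y deg 1.42 pos [ 0.4786 -0.1171  0.1902] F [-0.14  0.89 -3.17] w 0.0636 q [-0.38 -0.04 -0.07  1.54 -0.    1.17] t 22.05
```

View pics/s12c.png

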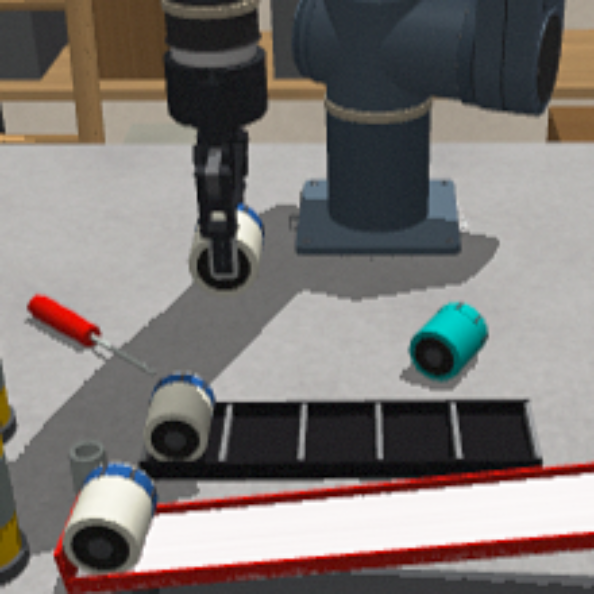

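View pics/t12c.png

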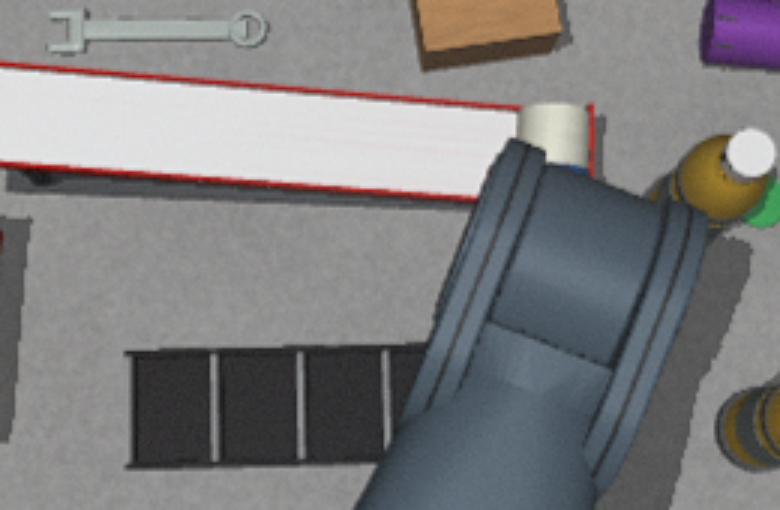

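Tray unmoved: dividers still at crop x 213, 300 and 387. One filter remains at the outlet. Placing the second filter in the next slot.

servo_tool([
  [1.6,-0.7,2],
  [0,0,4],
  [0,0,4],
  [0,0,2],
  [0,0,0],
], jaw=[-1,-1,-1,-1,-1], roll=[0,0,0,0,0])

```text
t: 22.78
tcp_pos: [0.4686, -0.1002, 0.0681]
tool_rot: [[-0.025, 1.0, -0.005], [1.0, 0.025, 0.002], [0.002, -0.005, -1.0]]
wrist_force: [-1.0, 0.1, -2.8]
gripper_width: 0.0631
```

servo_tool([
  [0,0,0],
  [0,0,0],
], jaw=[-1,-1], roll=[0,0])

```text
t: 23.02
tcp_pos: [0.4718, -0.1013, 0.0721]
tool_rot: [[-0.025, 1.0, 0.003], [1.0, 0.025, -0.001], [-0.001, 0.003, -1.0]]
wrist_force: [0.3, 0.8, -2.9]
gripper_width: 0.0634
```

```bash
python3 go.py .4707 -.101 .021
```

```text
shift cm [ 0.04 -0.13  5.11] rows at 5.5cm: 1.0 yaw of tool y deg 1.43 pos [ 0.4718 -0.1013  0.0721] F [ 0.3   0.77 -2.9 ] w 0.0634 q [-0.35 -0.04 -0.31  1.3   0.    1.2 ] t 23.025
```

servo_tool([
  [0,0,2.5],
  [0,0,1.7],
  [0,0,0.8],
  [0,0,0],
  [0,0,0],
], jaw=[-1,-1,-1,-1,-1], roll=[0,0,0,0,0])

```text
t: 23.65
tcp_pos: [0.4708, -0.1009, 0.0207]
tool_rot: [[-0.025, 1.0, 0.001], [1.0, 0.025, -0.0], [-0.0, 0.001, -1.0]]
wrist_force: [0.2, 0.2, -2.8]
gripper_width: 0.0636
```

```bash
python3 go.py .4707 -.101 .021;python3 - <<'E'
from h import *
p,d=cap('scene','s13'); cv2.imwrite('pics/s13c.png',cv2.resize(p[210:350,190:390,::-1],None,fx=4,fy=4))
E
```

```text
shift cm [-0.01 -0.01 -0.03] rows at 5.5cm: 1.0 yaw of tool y deg 1.43 pos [ 0.4708 -0.1009  0.0207] F [ 0.22  0.16 -2.81] w 0.0636 q [-0.35 -0.   -0.38  1.2   0.    1.2 ] t 23.65
```

View pics/s13c.png

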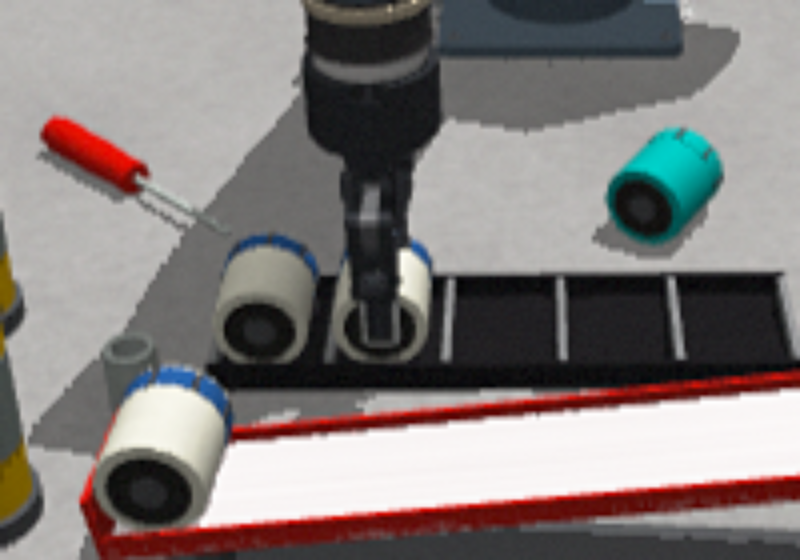

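The second filter sits between its dividers. Releasing, then back to the outlet.

servo_tool([
  [0,0,0],
  [0,0,0],
  [0,0,0],
  [0,0,0],
], jaw=[1,1,1,1], roll=[0,0,0,0])

```text
t: 24.2
tcp_pos: [0.4705, -0.1008, 0.0205]
tool_rot: [[-0.025, 1.0, 0.0], [1.0, 0.025, -0.0], [-0.0, 0.0, -1.0]]
wrist_force: [0.1, 0.1, -0.2]
gripper_width: 0.0854
```

servo_tool([
  [0,0,-3],
  [0,0,-5],
  [0,0,-5],
  [0,0,-4],
  [0,0,-1],
], jaw=[1,1,1,1,1], roll=[0.07,0,0,0,0])

```text
t: 24.82
tcp_pos: [0.4722, -0.1014, 0.204]
tool_rot: [[0.045, 0.999, 0.006], [0.999, -0.045, -0.002], [-0.002, 0.006, -1.0]]
wrist_force: [0.2, 0.7, -0.4]
gripper_width: 0.0853
```

servo_tool([
  [-2,4,0],
  [-3,5,0],
  [-3,5,0],
  [-1.2,4.4,0],
  [0,0,0],
], jaw=[1,1,1,1,1], roll=[0,0,0,0,0])

```text
t: 25.45
tcp_pos: [0.6509, -0.2017, 0.1931]
tool_rot: [[0.046, 0.999, -0.008], [0.999, -0.046, 0.003], [0.003, -0.008, -1.0]]
wrist_force: [-0.8, -0.3, -1.5]
gripper_width: 0.0852
```

servo_tool([
  [0,0,0],
  [0,0,0],
], jaw=[1,1], roll=[0,0])

```text
t: 25.7
tcp_pos: [0.6492, -0.2003, 0.2015]
tool_rot: [[0.045, 0.999, 0.001], [0.999, -0.045, -0.0], [-0.0, 0.001, -1.0]]
wrist_force: [-0.8, -1.1, 0.8]
gripper_width: 0.0854
```

```bash
python3 go.py .660 -.188 .061;python3 - <<'E'
from h import *
p,d=cap('scene','s14'); cv2.imwrite('pics/s14c.png',cv2.resize(p[180:350,190:390,::-1],None,fx=3.5,fy=3.5))
E
```

```text
shift cm [ 1.28  1.02 14.05] rows at 5.5cm: 3.0 yaw of tool y deg -2.56 pos [ 0.6492 -0.2003  0.2015] F [-0.82 -1.15  0.78] w 0.0854 q [-0.4   0.47  0.54  1.64 -0.    1.22] t 25.7
```

View pics/s14c.png

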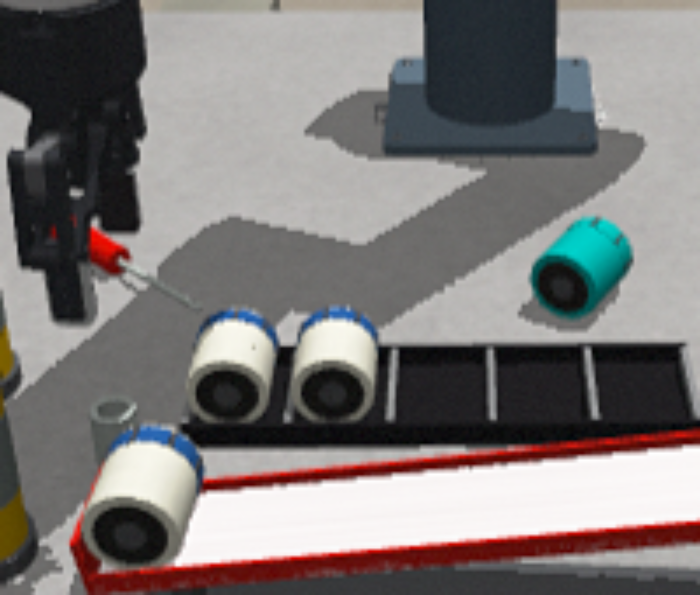

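Two filters lie in slots at crop (232,365) and (335,363). The last is at the outlet, crop (140,495).

servo_tool([
  [1.2,1,2],
  [0,0,4],
  [0,0,4],
  [0,0,2],
  [0,0,0],
], jaw=[1,1,1,1,1], roll=[0,0,0,0,0])

```text
t: 26.38
tcp_pos: [0.6582, -0.1873, 0.0764]
tool_rot: [[0.044, 0.999, -0.006], [0.999, -0.044, 0.003], [0.002, -0.006, -1.0]]
wrist_force: [-0.5, 0.7, 0.4]
gripper_width: 0.0852
```

servo_tool([
  [0,0,0],
  [0,0,0],
], jaw=[1,1], roll=[0,0])

```text
t: 26.62
tcp_pos: [0.6618, -0.1896, 0.0824]
tool_rot: [[0.045, 0.999, 0.003], [0.999, -0.045, -0.001], [-0.001, 0.003, -1.0]]
wrist_force: [0.2, 0.2, 1.1]
gripper_width: 0.0852
```

```bash
python3 go.py .660 -.188 .060
```

```text
shift cm [ 0.15 -0.2   2.24] rows at 5.5cm: 1.0 yaw of tool y deg -2.57 pos [ 0.6618 -0.1896  0.0824] F [0.16 0.24 1.15] w 0.0852 q [-0.38  0.49  0.33  1.41  0.    1.24] t 26.625
```

servo_tool([
  [0.1,-0.1,1.5],
  [0,0,0.7],
  [0,0,0],
  [0,0,0],
], jaw=[1,1,1,1], roll=[0,0,0,0])

```text
t: 27.12
tcp_pos: [0.6595, -0.1884, 0.0581]
tool_rot: [[0.045, 0.999, -0.0], [0.999, -0.045, 0.0], [0.0, -0.0, -1.0]]
wrist_force: [-0.4, 0.0, 1.0]
gripper_width: 0.0855
```

servo_tool([
  [0,0,0],
  [0,0,0],
  [0,0,0],
  [0,0,0],
  [0,0,0],
], jaw=[-1,-1,-1,-1,-1], roll=[0,0,0,0,0])

```text
t: 27.75
tcp_pos: [0.6601, -0.1885, 0.059]
tool_rot: [[0.045, 0.999, 0.001], [0.999, -0.045, -0.0], [-0.0, 0.001, -1.0]]
wrist_force: [0.6, -0.3, 3.7]
gripper_width: 0.0631
```

servo_tool([
  [0,0,-1],
  [0,0,-2],
  [0,0,-4],
  [0,0,-5],
  [0,0,-1],
], jaw=[-1,-1,-1,-1,-1], roll=[0,0,0,0,0])

```text
t: 28.38
tcp_pos: [0.6613, -0.189, 0.1933]
tool_rot: [[0.045, 0.999, 0.007], [0.999, -0.045, -0.003], [-0.002, 0.007, -1.0]]
wrist_force: [0.5, -0.1, -0.7]
gripper_width: 0.0634
```

servo_tool([
  [2,-3,0],
  [3,-5,0],
  [3,-5,0],
  [3,-4,0],
  [3,-1,0],
], jaw=[-1,-1,-1,-1,-1], roll=[-0.07,0,0,0,0])

```text
t: 29.0
tcp_pos: [0.4738, -0.0496, 0.1861]
tool_rot: [[-0.024, 1.0, -0.005], [1.0, 0.024, 0.001], [0.001, -0.005, -1.0]]
wrist_force: [1.2, 0.2, -1.8]
gripper_width: 0.0635
```

servo_tool([
  [0,0,0],
  [0,0,0],
  [0,0,0],
], jaw=[-1,-1,-1], roll=[0,0,0])

```text
t: 29.38
tcp_pos: [0.4778, -0.0515, 0.1877]
tool_rot: [[-0.024, 1.0, -0.001], [1.0, 0.024, -0.0], [-0.0, -0.001, -1.0]]
wrist_force: [0.8, -0.9, -1.3]
gripper_width: 0.0636
```

```bash
python3 go.py .469 -.033 .1;python3 - <<'E'
from h import *
p,d=cap('scene','s15'); cv2.imwrite('pics/s15c.png',cv2.resize(p[130:350,190:410,::-1],None,fx=2.7,fy=2.7))
p,d=cap('top','t15'); cv2.imwrite('pics/t15c.png',cv2.resize(p[140:310,200:460,::-1],None,fx=3,fy=3))
E
```

```text
shift cm [ 1.87 -0.83  8.77] rows at 5.5cm: 2.0 yaw of tool y deg 1.38 pos [ 0.4778 -0.0515  0.1877] F [ 0.8  -0.86 -1.34] w 0.0636 q [-0.25 -0.07 -0.11  1.54 -0.    1.3 ] t 29.375
```

View pics/s15c.png

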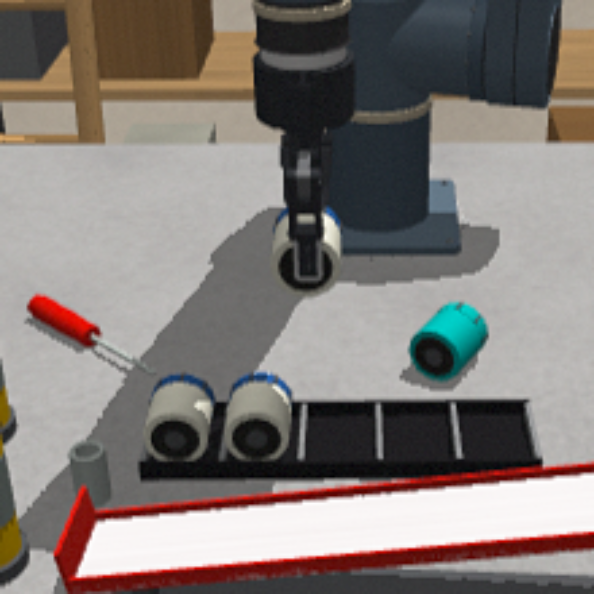

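View pics/t15c.png

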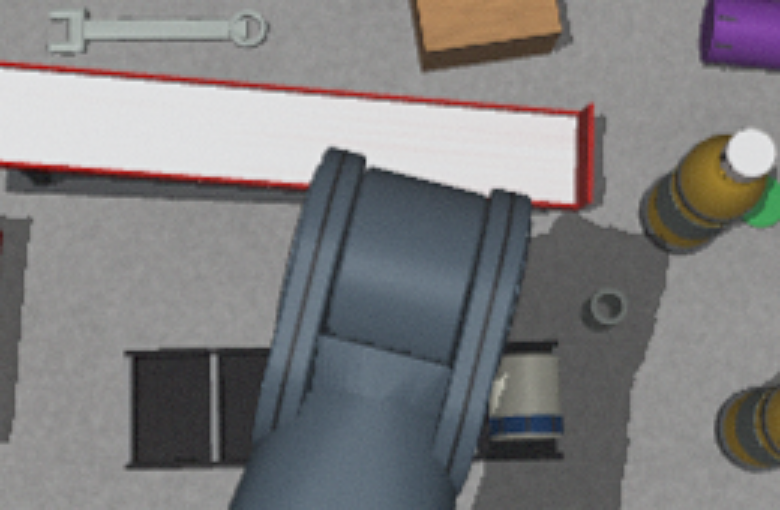

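The chute is empty and the tray unmoved (edge at crop 128, divider at 213). Placing the last filter in the middle slot.

servo_tool([
  [1.9,-0.8,2],
  [0,0,4],
  [0,0,4],
  [0,0,2],
  [0,0,0],
], jaw=[-1,-1,-1,-1,-1], roll=[0,0,0,0,0])

```text
t: 30.1
tcp_pos: [0.4673, -0.032, 0.066]
tool_rot: [[-0.024, 1.0, -0.005], [1.0, 0.024, 0.001], [0.001, -0.005, -1.0]]
wrist_force: [0.0, -0.4, -1.5]
gripper_width: 0.0635
```

servo_tool([
  [0,0,0],
  [0,0,0],
  [0,0,0],
], jaw=[-1,-1,-1], roll=[0,0,0])

```text
t: 30.48
tcp_pos: [0.4701, -0.0323, 0.0696]
tool_rot: [[-0.025, 1.0, 0.002], [1.0, 0.025, -0.0], [-0.001, 0.002, -1.0]]
wrist_force: [-0.5, 0.4, -1.7]
gripper_width: 0.0636
```

```bash
python3 go.py .469 -.033 .021
```

```text
shift cm [-0.07 -0.12  4.86] rows at 5.5cm: 1.0 yaw of tool y deg 1.43 pos [ 0.4701 -0.0323  0.0696] F [-0.49  0.4  -1.74] w 0.0636 q [-0.21 -0.07 -0.34  1.3  -0.    1.33] t 30.475
```

servo_tool([
  [0,0,2.3],
  [0,0,1.7],
  [0,0,0.8],
  [0,0,0],
  [0,0,0],
], jaw=[-1,-1,-1,-1,-1], roll=[0,0,0,0,0])

```text
t: 31.1
tcp_pos: [0.4697, -0.0321, 0.0209]
tool_rot: [[-0.025, 1.0, 0.001], [1.0, 0.025, -0.0], [-0.0, 0.001, -1.0]]
wrist_force: [-0.2, 0.2, -1.5]
gripper_width: 0.0638
```

```bash
python3 go.py .469 -.033 .021;python3 - <<'E'
from h import *
p,d=cap('scene','s16'); cv2.imwrite('pics/s16c.png',cv2.resize(p[210:350,190:390,::-1],None,fx=4,fy=4))
E
```

```text
shift cm [-0.09 -0.07 -0.01] rows at 5.5cm: 1.0 yaw of tool y deg 1.44 pos [ 0.4697 -0.0321  0.0209] F [-0.2   0.2  -1.49] w 0.0638 q [-0.21 -0.03 -0.4   1.2  -0.    1.33] t 31.1
```

View pics/s16c.png

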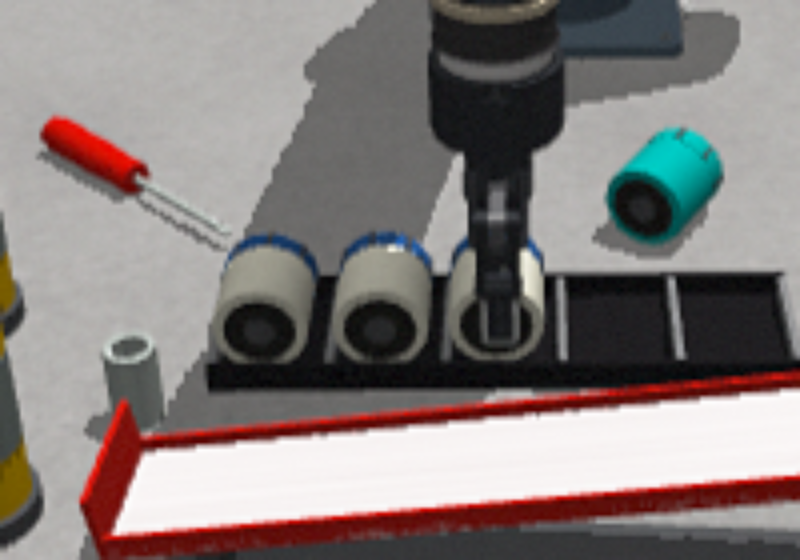

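The filter is between the dividers of the middle slot. Releasing and rising high.

servo_tool([
  [0,0,0],
  [0,0,0],
  [0,0,0],
  [0,0,0],
], jaw=[1,1,1,1], roll=[0,0,0,0])

```text
t: 31.65
tcp_pos: [0.4693, -0.032, 0.0205]
tool_rot: [[-0.025, 1.0, 0.0], [1.0, 0.025, -0.0], [-0.0, 0.0, -1.0]]
wrist_force: [1.1, 0.4, 0.7]
gripper_width: 0.0855
```

servo_tool([
  [0,0,-3],
  [0,0,-5],
  [0,0,-5],
  [0,0,-5],
  [0,0,-5],
], jaw=[1,1,1,1,1], roll=[0,0,0,0,0])

```text
t: 32.28
tcp_pos: [0.469, -0.032, 0.252]
tool_rot: [[-0.025, 1.0, 0.0], [1.0, 0.025, -0.0], [-0.0, 0.0, -1.0]]
wrist_force: [1.2, -0.1, -0.2]
gripper_width: 0.0855
```

servo_tool([
  [0,0,-3],
  [0,0,0],
  [0,0,0],
  [0,0,0],
  [0,0,0],
], jaw=[-1,-1,-1,-1,-1], roll=[0,0,0,0,0])

```text
t: 32.9
tcp_pos: [0.4685, -0.0319, 0.2788]
tool_rot: [[-0.025, 1.0, -0.003], [1.0, 0.025, 0.001], [0.001, -0.003, -1.0]]
wrist_force: [-0.4, -0.5, -0.3]
gripper_width: 0.0001
```

```bash
python3 go.py .6265 -.307 .26;python3 - <<'E'
from h import *
p,d=cap('scene','s17'); cv2.imwrite('pics/s17c.png',cv2.resize(p[170:370,120:390,::-1],None,fx=2.9,fy=2.9))
p,d=cap('top','t17')
E
```

```text
shift cm [-27.9   15.12   1.82] rows at 5.5cm: 6.0 yaw of tool y deg 1.43 pos [ 0.4685 -0.0319  0.2788] F [-0.38 -0.52 -0.32] w 0.0001 q [-0.21 -0.08  0.07  1.72  0.    1.33] t 32.9
```

View pics/s17c.png

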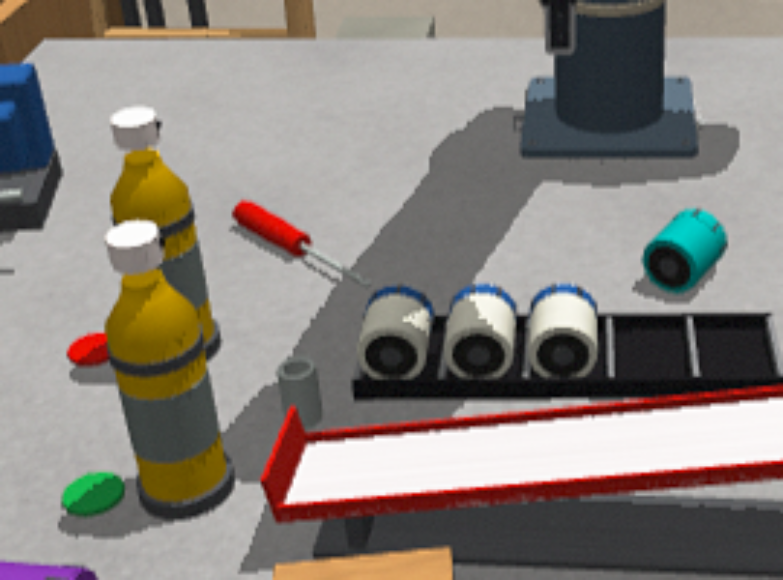

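View pics/t17.png

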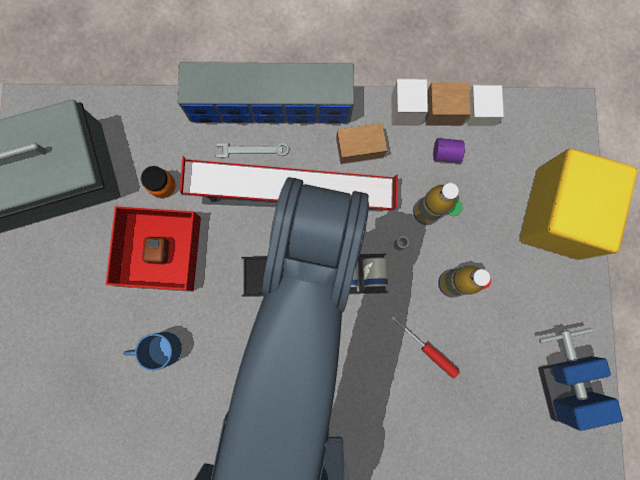

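Tray holds three filters, the chute is empty and the jam is in the bin at (155,250). The cap to press is at (450,190), with the green disc at (456,208). Moving above it with shut fingers.

servo_tool([
  [-4,2,0],
  [-5,2.7,0],
  [-5,2.7,0],
  [-5,2.7,0],
  [-5,2.7,0],
], jaw=[-1,-1,-1,-1,-1], roll=[0,0,0,0,0])

```text
t: 33.62
tcp_pos: [0.6038, -0.2703, 0.28]
tool_rot: [[-0.025, 1.0, 0.0], [1.0, 0.025, 0.0], [0.0, 0.0, -1.0]]
wrist_force: [1.0, -0.3, 0.8]
gripper_width: -0.0001
```

servo_tool([
  [-3.9,2.3,0],
  [0,0,0],
  [0,0,0],
  [0,0,0],
  [0,0,0],
], jaw=[-1,-1,-1,-1,-1], roll=[0,0,0,0,0])

```text
t: 34.25
tcp_pos: [0.6268, -0.306, 0.2826]
tool_rot: [[-0.026, 1.0, 0.002], [1.0, 0.026, -0.001], [-0.001, 0.002, -1.0]]
wrist_force: [0.4, -1.0, -0.1]
gripper_width: 0.0003
```

```bash
python3 go.py .6265 -.307 .222;python3 - <<'E'
from h import *
p,d=cap('scene','s18'); cv2.imwrite('pics/s18c.png',cv2.resize(p[170:370,100:300,::-1],None,fx=3,fy=3))
E
```

```text
shift cm [-0.09 -0.05  6.06] rows at 5.5cm: 2.0 yaw of tool y deg 1.5 pos [ 0.6268 -0.306   0.2826] F [ 0.38 -0.97 -0.11] w 0.0003 q [-0.55  0.59  0.88  1.86  0.    0.99] t 34.25
```

View pics/s18c.png

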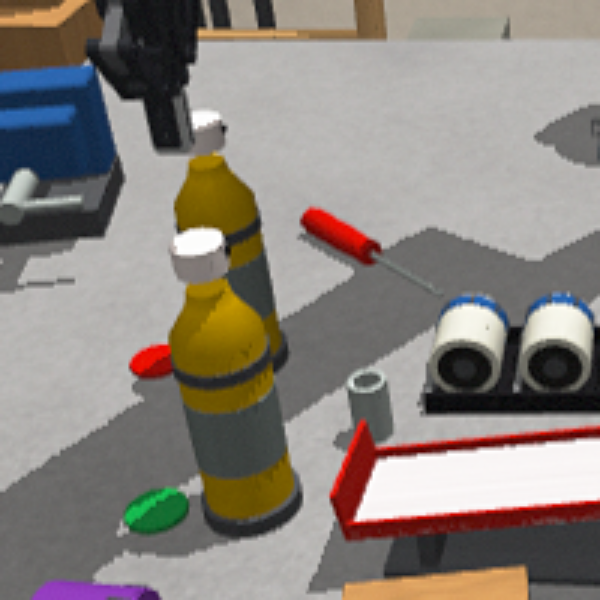

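servo_tool([
  [0,0,2],
  [0,0,2],
  [0,0,1],
  [0,0,0],
  [0,0,0],
], jaw=[-1,-1,-1,-1,-1], roll=[0,0,0,0,0])

```text
t: 34.92
tcp_pos: [0.6273, -0.3072, 0.2315]
tool_rot: [[-0.025, 1.0, 0.001], [1.0, 0.025, -0.001], [-0.001, 0.001, -1.0]]
wrist_force: [0.4, -0.6, 0.5]
gripper_width: -0.0003
```

```bash
python3 go.py .6265 -.307 .2165;python3 - <<'E'
from h import *
p,d=cap('scene','s19'); cv2.imwrite('pics/s19c.png',cv2.resize(p[190:310,110:230,::-1],None,fx=5,fy=5))
E
```

```text
shift cm [ 0.02 -0.08  1.5 ] rows at 5.5cm: 1.0 yaw of tool y deg 1.44 pos [ 0.6273 -0.3072  0.2315] F [ 0.44 -0.57  0.55] w -0.0003 q [-0.55  0.54  0.71  1.73  0.    0.99] t 34.925
```

View pics/s19c.png

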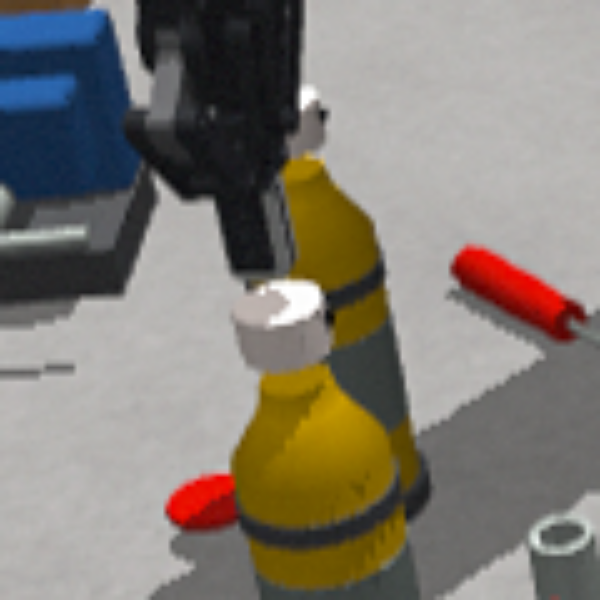

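Run:
```python
from h import *
for q in ([.6273,-.3072,.2315],[.6265,-.307,.218]): 
    u=proj('scene',q); print(u,(u-[110,190])*5)
p=cv2.imread('pics/s0.png') if 0 else np.load('scene0.npz')['p']
h=cv2.cvtColor(p,cv2.COLOR_RGB2HSV); m=((h[...,1]<60)&(h[...,2]>120)).astype(np.uint8)[240:275,150:185]
n,l,s,c=cv2.connectedComponentsWithStats(m)
for i in range(1,n):
    if s[i,4]>30: print(s[i],c[i]+[150,240])
for v in range(244,264): 
    k=np.where(((h[v,150:185,1]<60)&(h[v,150:185,2]>120)))[0]+150; print(v,k.min(),k.max(),p[v,166])
```

```text
[162.57563487 243.92831861] [262.87817436 269.64159305]
[164.18624587 249.93658087] [270.93122936 299.68290435]
[  0   0  26  35 604] [159.75165563 256.50662252]
244 150 158 [107  81   0]
245 150 158 [126 104  39]
246 150 172 [227 222 205]
247 150 173 [255 255 255]
248 150 174 [252 252 252]
249 150 174 [252 252 251]
250 150 174 [252 252 251]
251 150 174 [252 252 252]
252 150 174 [252 252 252]
253 150 172 [255 255 255]
254 150 174 [248 248 247]
255 150 174 [128 121 117]
256 150 175 [123 116 112]
257 150 175 [124 118 114]
258 150 175 [126 119 117]
259 150 175 [126 118 115]
260 150 175 [128 120 118]
261 150 173 [123 119 116]
262 150 172 [125 119 118]
263 150 169 [129 119 112]
```

The scene view puts the cap about 2 mm to +y, well inside its 17 mm radius. I correct that and press in small steps, watching the force.

servo_tool([
  [0.2,0,1],
  [0,0,0.4],
  [0,0,0.3],
  [0,0,0.3],
], jaw=[-1,-1,-1,-1], roll=[0,0,0,0])

```text
t: 35.48
tcp_pos: [0.6273, -0.305, 0.2119]
tool_rot: [[-0.025, 1.0, 0.002], [1.0, 0.025, -0.001], [-0.001, 0.002, -1.0]]
wrist_force: [-0.9, 1.0, 6.7]
gripper_width: 0.0004
```

servo_tool([
  [0,0,0.4],
  [0,0,0],
], jaw=[-1,-1], roll=[0,0])

```text
t: 35.72
tcp_pos: [0.6273, -0.305, 0.2088]
tool_rot: [[-0.025, 1.0, 0.003], [1.0, 0.025, -0.001], [-0.001, 0.003, -1.0]]
wrist_force: [-1.2, 2.0, 8.0]
gripper_width: -0.0
```

servo_tool([
  [0,0,0.35],
  [0,0,0],
  [0,0,0],
], jaw=[-1,-1,-1], roll=[0,0,0])

```text
t: 36.1
tcp_pos: [0.6274, -0.305, 0.2081]
tool_rot: [[-0.025, 1.0, 0.005], [1.0, 0.025, -0.003], [-0.003, 0.005, -1.0]]
wrist_force: [-2.0, 3.0, 14.4]
gripper_width: 0.0
```

On the stop: 14 N against the 9 N needed, z stuck at 0.208. Holding two more rows, then releasing.

servo_tool([
  [0,0,0],
  [0,0,0],
  [0,0,-2],
  [0,0,-3],
  [0,0,-2],
], jaw=[-1,-1,-1,-1,-1], roll=[0,0,0,0,0])

```text
t: 36.72
tcp_pos: [0.6269, -0.3053, 0.2739]
tool_rot: [[-0.025, 1.0, 0.0], [1.0, 0.025, -0.001], [-0.001, 0.0, -1.0]]
wrist_force: [-0.6, -0.5, -0.1]
gripper_width: 0.0004
```

servo_tool([
  [3,-3,0],
  [4,-3,0],
  [4,-4,0],
  [4,-4,0],
  [4,-3,0],
], jaw=[-1,-1,-1,-1,-1], roll=[0,0,0,0,0])

```text
t: 37.35
tcp_pos: [0.4504, -0.1183, 0.2724]
tool_rot: [[-0.024, 1.0, -0.001], [1.0, 0.024, 0.0], [0.0, -0.001, -1.0]]
wrist_force: [-0.2, 1.0, 1.5]
gripper_width: 0.0003
```

servo_tool([
  [4,-3,0],
  [4,-2,0],
  [4,0,0],
  [4,0,0],
  [3,0,0],
], jaw=[-1,-1,-1,-1,-1], roll=[0,0,0,0,0])

```text
t: 37.98
tcp_pos: [0.397, 0.0705, 0.2725]
tool_rot: [[-0.026, 1.0, -0.0], [1.0, 0.026, -0.0], [-0.0, -0.0, -1.0]]
wrist_force: [-0.2, -0.2, 0.4]
gripper_width: 0.0002
```

servo_tool([
  [4,0,0],
  [4,0,0],
  [4,0,0],
  [4,0,0],
  [0,0,0],
], jaw=[-1,-1,-1,-1,-1], roll=[0,0,0,0,0])

```text
t: 38.6
tcp_pos: [0.3929, 0.2309, 0.272]
tool_rot: [[-0.029, 1.0, -0.001], [1.0, 0.029, -0.0], [-0.0, -0.001, -1.0]]
wrist_force: [0.2, -0.2, 0.4]
gripper_width: -0.0002
```

Run:
```python
from h import *
p,d=cap('scene','s20');p,d=cap('top','t20')
X=cloud('top',d); print(X[188:193,448:453].reshape(-1,3).mean(0)); print(readout.sense()['tcp_pos'])
h=cv2.cvtColor(p,cv2.COLOR_RGB2HSV);m=((h[...,1]<40)&(h[...,2]>200)).astype(np.uint8);n,l,s,c=cv2.connectedComponentsWithStats(m)
for i in range(1,n):
    if 60<s[i,4]<300: print(s[i],c[i])
```

```text
[ 0.62730941 -0.30698108  0.2181595 ]
[0.39326076 0.22892929 0.27236274]
[443 183  15  16 185] [450.         190.41621622]
[368 259  13  19 211] [374.26540284 268.10900474]
[311 260  11  20 127] [316.79527559 267.57480315]
[338 260  13  19 209] [344.15311005 269.01435407]
[474 270  16  16 198] [481.46969697 277.10606061]
```

View pics/t20.png

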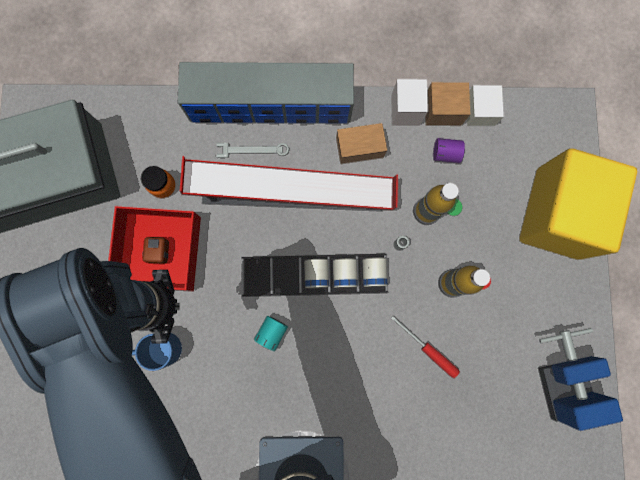

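View pics/s20.png

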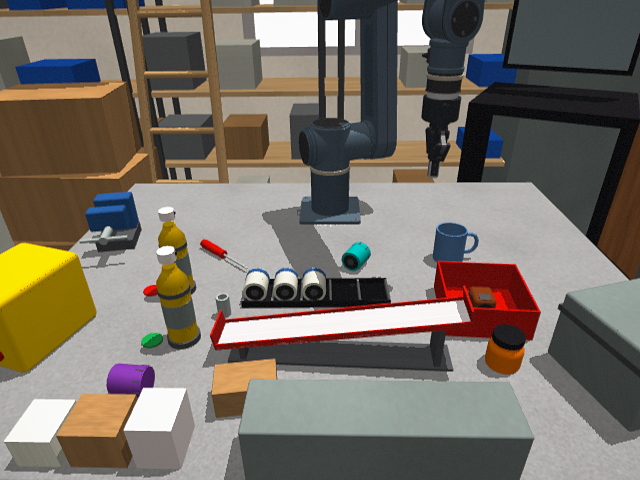

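Last pictures: filters in tray slots at (374,274), (345,274) and (317,274), jam in the bin at (155,250), chute empty. Cap A is back up at z = 0.218, bystanders are where they were, and the arm is clear. Handing in.

```bash
python3 -c "
from h import *
print(ctrl.job_done())"
```

```text
the job is handed in; nothing more can be done
None
```

The job is done and handed in at about t = 39 s; the hand-in reports no verdict.

- **Jam:** I lifted the crushed filter out of the chute and put it in the red bin. The last pictures show it lying there.
- **Filters:** Three filters were in the chute; the outlet and the tray were empty at the start. All three now lie on their sides in the tray slots at y = -136, -68 and 0. On the second one the first grip sat 9 mm too high, so I regripped it lower before lifting.
- **Canister:** I pressed the cap with the green disc (the canister farther from the robot) to its stop. The tool stopped at z = 0.208 m with 14 N, against the 9 N needed. I held it there roughly half a second, judged from the row timing because the nozzle joint can't be read directly. It sprang back: its top measures 0.218 m again.
- **Last checks:** The chute is empty, the red-disc canister was not touched, and the other things on the bench look unmoved in the top and scene pictures. I saw no shift of tray or bin, and the arm stands clear. The two camera views disagreed by about 2 mm on the cap's position, well inside its 17 mm radius. No check failed.

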